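# Slide the inspection lamp round its curved rail and clamp it

### The arm

A 6-joint arm with a two-finger parallel gripper is mounted at the origin on the work surface. World frame = base frame: x ahead of the robot, y to its left, z up, the work surface at z = 0. Lengths are in m, angles in degrees, forces in N, time in s.
With the tool pointing down it reaches from about 0.325 to 0.85 m from the base axis. Payload 15.5 kg.
Tool frame: the origin (TCP) lies midway between the tips of the shut fingers; the grasp point (between the pads) lies 19 mm behind it; z points along the fingers, y is the line along which they close (so a half turn about z gives the same grasp; the last joint's range is limited). The gripper opens to 91 mm and grips with 3 to 60 N. Pads are 32 mm wide; open, the fingers measure 118 mm over their backs; the gripper's body (76 mm by 178 mm) begins 60 mm behind the grasp point.
Start: joints at [65.575, 28.281, 77.091, -0, 74.628, -5.472], TCP at [0.203, 0.591, 0.214] pointing down, gripper open.
Joint ranges: [-166.48, 166.48], [-47.26, 123.95], [12.59, 153.08], [-70.14, 250.14], [6.76, 159.57], [-176.63, 176.63]. Speed limits (degrees/s): [108.29, 108.29, 147.25, 172.46, 172.46, 172.46].

### API

Orientations are given as [roll, pitch, yaw] about the fixed x, y, z axes, in that order (R = Rz(yaw) Ry(pitch) Rx(roll)).
In Python, from station import status, eyes, workorder gives the robot as it stands. The module is installed in compiled form; this text tells all that it offers.
- The arm moves only by the tool move_arm, never from a script. Its argument "increments" is a list of rows, each a list of 3 entries, a list of its own where there are three numbers: the shift along the tool's x, y, z in mm, then the turn, a rotation vector about the tool's x, y, z in rad, then the closure, from 0 (fully open) to 1 (shut). In form: [[[tx, ty, tz], [rx, ry, rz], hand], ...]. A call has 1 to 8 rows; each row shifts and turns the commanded pose from where the row before left it, along the tool's axes as they then stand; what a row does not reach is not made up. A row lasts 1/12 s, in which the tool goes at most 41.7 mm and 7.16 degrees, less where a joint would pass 70% of its speed; a pose out of reach is approached as far as the arm can. A call with a gripper value outside its range is refused whole. The fingers move at their own pace and stop on an object; "newtons" is the grip in N (left out, the last holds). Time passes only in rows, so rows that do not move let the fingers close. It gives the time, the measured TCP pose, the force, the opening and the grip force at its end, in the units of the state.
- status.read_state(): the state, without advancing time (a new reading comes with each control period).
- eyes.read_camera(name): name is "scene" or "top"; returns (picture, depth): 400x640x3 uint8, red, green, blue; 400x640 float32, m along the optical axis (not along the pixel's ray), 0 where there is no reading.
- eyes.get_calibration(name): a dict with "fx", "fy", "cx", "cy" (pixels), "k1" (the pictures are not rectified: a ray, as slopes to the right and down, at radius r is drawn at 1 + k1 r^2 times it, then the intrinsics apply), "eye" and "orientation" of the camera in the world. Camera axes: x right, y down, z forward; pixel columns grow to the right and rows downward; lengths in m; the calibration is good to about 2 mm. A picture is of the moment at which its call begins. get_calibration takes no time and is no camera call.
- workorder.finish_job(): hands the job in; it is judged then, once.
The state is a dict: "clock": time; "joints": joint angles; "qvel": joint speeds; "joint_efforts": joint torques, N m; "eef_pos": TCP position; "eef_rot": TCP orientation; "wrist_force": force on the tool from outside, world axes, zero at the start; "ft_torque": the same for the moment, N m; "width": finger opening in m; "grip_force": force on a finger pad.
Only numpy, scipy, OpenCV 4.12 (cv2) and the standard library are available. Lean on these libraries where they do the work, as an engineer would, in place of code of your own. Each camera call takes 0.05 s, during which the arm holds its last target. There are 200 camera calls.

### The job

Pick up the inspection lamp's bored carrier, thread it onto the free end of the curved rod with its lens facing the specimen stage, and slide it round the bend to the grey housing. Let go and push it from behind until it is fully home against the stop hidden in the housing, stopping when you feel it rather than ramming it. Then throw the toggle clamp's handle all the way over, past its dead point, so that the clamp's pad holds the carrier there, and let go of everything. Do not knock over or shove the bottles and glassware standing about.

Things in the scene. Friction and masses are not known exactly. Their poses are not given: they have to be found in the camera images.
- carrier_grip (a point): Point to grasp on the lamp carrier (0.25 kg, loose, standing upright on the table): the flat upright tab on its top, 12 mm thick (y), 16 mm wide (x), from 53 to 100 mm above the carrier's underside; this point is 80 mm above it. Axes: x along the bore, the way it travels when the lens faces the stage; y away from the lens side; z up. Grasp across y.
- carrier_bore (a point): Centre of the carrier's through bore (17 mm diameter, 32 mm long, along x), in an aluminium sleeve with flat cheeks, 34 mm over the cheeks; 38 mm above the carrier's underside, 8 mm ahead (+x) of and 42 mm below carrier_grip. Below it is a black lamp block, 32 x 34 x 26 mm, so heavy that the carrier hangs upright on the rod. Axes as carrier_grip.
- lens (a point): Centre of the round steel-rimmed lens on the side of the lamp block: 22 mm to -y of and 25 mm below carrier_bore.
- stage_centre (a point): Centre of the rod's arc, over the round black specimen stage, at the height of the rod's axis (85 mm). Axes: the fixed stand's, z up; angles a are about this point from its x axis, anticlockwise from above. The level 12 mm steel rod is an arc of radius 130 mm from a = -40 to -150 deg (fixed end). The carrier goes clockwise (a falling): at a, its x points along a - 90 deg and its y outward.
- rod_tip (a point): Free, rounded end of the rod, on its axis, 85 mm above the table: the end of the 40 mm straight lead-in that runs from here to arc_start, tangent to the arc. The carrier slides with light friction (some 2 N) but binds if it is not turned with the bend. Axes as stage_centre.
- arc_start (a point): Point on the rod's axis where the lead-in ends and the bend begins (a = -40 deg). Axes as stage_centre.
- rod_middle (a point): Point on the rod's axis half-way round (a = -90 deg). Axes as stage_centre.
- hood_mouth (a point): Middle of the mouth of the grey housing, on the rod's axis, a = -125.4 deg. It has a roof (underside 68, top 72 mm above the rod's axis, from 20 mm outside to 36 mm inside it), an inner wall, a back, and is open outward. The carrier's tab passes under the roof; a gripper holding the tab does not: let go before the mouth and push the carrier in from behind.
- home (a point): Point on the rod's axis, a = -128 deg, in line with the clamp, 6 mm inside the mouth: where the carrier's bore centre stands when home, give or take 6.5 mm along the rod. The stop, a firm rubber buffer deep in the housing, meets the carrier's front face (16 mm ahead of its bore centre); it is set differently each time and its place is not given: it must be felt. Axes as stage_centre.
- feeler (a joint): Sprung brass feeler pin (6 mm) standing 8 mm out of the stop towards the carrier; 0 rad = fully out, about 0.055 = pressed flush with the stop by a carrier fully home. Its spring is weak (under 0.3 N) and does not push the carrier back; the pin comes out again if the carrier backs off.
- buffer (a joint): Squeeze of the rubber buffer that is the stop: 0 rad = untouched, 0.0065 rad per 10 N of push (about 12 N per mm); it creeps back, so the carrier then stands 1 to 2 mm off. A push of 5 to 12 N seats the carrier well; over 20 N (0.013 rad) counts as ramming.
- clamp_pivot (a point): Pivot of the toggle clamp's handle, 82 mm above the table, outside the rod at a = -128 deg, 215 mm from stage_centre. The hinge axis is level, square to the line from stage_centre. Axes as stage_centre.
- handle_grip (a point): Point on the axis of the clamp's handle, 60 mm from the pivot, in its black round grip (18 mm diameter, from 27 to 85 mm from the pivot). Axes: y the hinge axis, z from the pivot to the tip of the grip.
- clamp_handle (a joint): Angle of the clamp's handle: 0 = upright (open), grows as it is tipped outward, away from the stage; 1.5 rad = lying down outward against its end stop. It drives a plunger with an 18 mm rubber pad inward at 82 mm height; the pad meets the carrier's cheek at about 0.6; the dead point is 1.2, beyond which it snaps on to 1.5 and stays. Takes about 2 to 4 N at the grip.
- clamp_pad (a joint): Compression of the spring behind the clamp's pad (m): 0 = pressing on nothing, about 0.003 when it holds the carrier (6 N per mm).
- reagent: Bystander: bottle with blue cap, 60 mm diameter, 130 mm high; origin under its foot.
- vial: Bystander: amber vial with white cap, 28 mm diameter, 55 mm high, standing 85 mm or more from the lamp carrier; origin under its foot.
- beaker: Bystander: glass beaker, 70 mm diameter, 85 mm high; origin under its foot.
- dropper: Bystander: dropper bottle with red cap, 36 mm diameter, 75 mm high; origin under its foot.

How it is judged:
By the outcome, as a careful person would: the job done as asked, in the order asked, and still so for the second after the job is handed in, with the robot touching nothing.
It also fails if it takes over 72 s, if anything falls off the work surface, if the arm or the gripper's body presses on something with over 40 N, if the wrist force passes 120 N, or if a joint passes its speed limit or range.

## Working session

There is one attempt and no reset: what is moved stays moved. The work goes in short steps, Python scripts to look and compute and a tool call to move; the robot and the scene stay as the last step left them, time stands still between calls to the robot, and variables do not carry over. Pictures are saved under pics/ and viewed, at most 12 in all, crops included, and the job is handed in when it is done.

Besides the shell and the picture viewer there is one more tool, called as name(argument=value, ...), one argument or row to a line, values as JSON. move_arm: Moves the arm, as the interface text tells. Its arguments: {"type":"object","properties":{"increments":{"type":"array"},"newtons":{"type":"number"}},"required":["increments"]}

```bash
mkdir -p pics
python3 - <<'E'
from station import status, eyes
import cv2, numpy as np
print(status.read_state())
for n in ("scene","top"):
    p,d=eyes.read_camera(n); print(n,eyes.get_calibration(n))
    np.savez(f"{n}0.npz",p=p,d=d); cv2.imwrite(f"pics/{n}0.png",cv2.resize(p[...,::-1],(800,500),interpolation=cv2.INTER_CUBIC))
E
```

```text
{'clock': 0.0, 'joints': array([ 6.55769263e+01,  2.83127020e+01,  7.71264123e+01,  5.53585622e-04,
        7.46292827e+01, -5.47110256e+00]), 'qvel': array([ 0.02504296, -0.02595683, -0.00733667,  0.00250174, -0.00063332,
       -0.01963434]), 'joint_efforts': array([-9.83866048e-04, -8.78876638e+01, -3.81835663e+01,  7.03735789e-02,
        5.40516211e-02, -8.37218840e-05]), 'eef_pos': array([0.20281545, 0.59077943, 0.21336621]), 'eef_rot': array([-1.79931965e+02, -7.05239837e-03,  1.61047878e+02]), 'wrist_force': array([-0.33985993,  0.74009259, -0.2816913 ]), 'ft_torque': array([ 0.03144935, -0.00127998, -0.00997588]), 'grip_force': 0.0, 'width': 0.09124394210966431}
scene {'fx': 362.15681580775447, 'fy': 362.15681580775447, 'cx': 317.13814892673247, 'cy': 201.2725596009222, 'k1': 0.02017103512930669, 'eye': array([ 1.15600232, -0.2558168 ,  0.77725198]), 'orientation': array([-1.35513742e+02,  1.10467011e-01,  7.02409797e+01])}
top {'fx': 517.7700400901049, 'fy': 517.7700400901049, 'cx': 314.57879930482983, 'cy': 203.14854491280974, 'k1': -0.12360445752329155, 'eye': array([ 0.38622764, -0.03230717,  1.33294031]), 'orientation': array([-171.94386871,   -0.60495159,  -88.34277555])}
```

View pics/scene0.png

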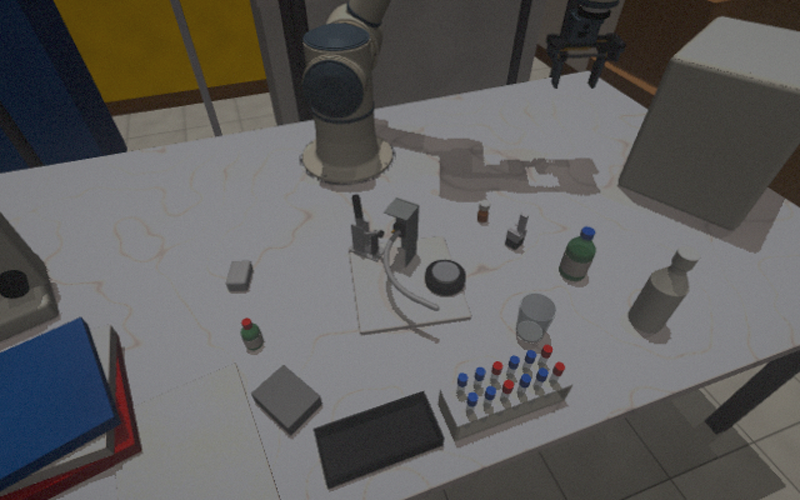

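View pics/top0.png

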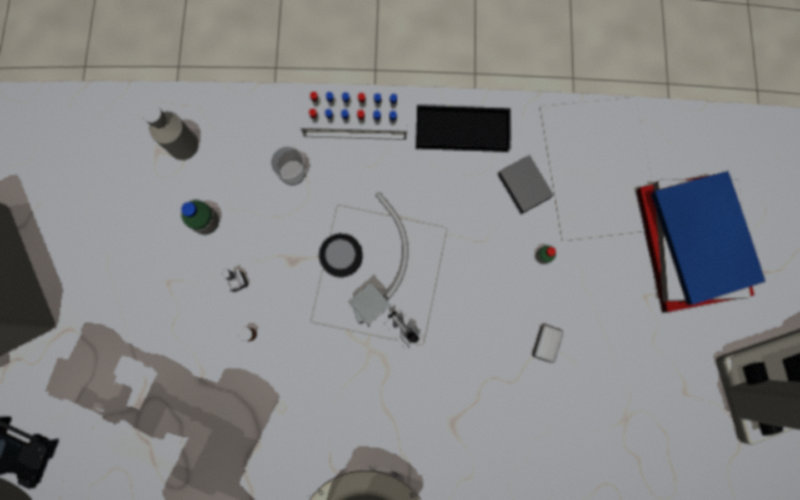

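The scene view shows the carrier at about (516,232), the rod tip at (437,306), the housing at (402,225), the clamp at (360,220), and the vial at (483,212). In the top view the carrier is at (236,279), the stage at (341,255), the rod tip at (378,195), and the clamp at (405,325). Next I'll enlarge both.

```bash
cat > h.py <<'E'
import numpy as np, cv2
from station import status, eyes
from scipy.spatial.transform import Rotation as R
from scipy.optimize import least_squares
C={n:eyes.get_calibration(n) for n in("scene","top")}
def rot(c): return R.from_euler('xyz',c["orientation"],degrees=True)
def ray(n,u,v):
    c=C[n]; K=np.array([[c["fx"],0,c["cx"]],[0,c["fy"],c["cy"]],[0,0,1]])
    xy=cv2.undistortPoints(np.array([[[u,v]]],float),K,np.array([c["k1"],0,0,0]))[0,0]
    return rot(c).apply([xy[0],xy[1],1])
def at_z(n,u,v,z):
    d=ray(n,u,v); e=C[n]["eye"]; return e+d*(z-e[2])/d[2]
def proj(n,P):
    c=C[n]; q=rot(c).inv().apply(np.atleast_2d(P)-c["eye"]); s=q[:,:2]/q[:,2:]
    s=s*(1+c["k1"]*(s**2).sum(1,keepdims=True)); return s*c["fx"]+[c["cx"],c["cy"]]
def tri(a,b): # a=(u,v) scene, b=(u,v) top
    d1,d2=ray("scene",*a),ray("top",*b); e1,e2=C["scene"]["eye"],C["top"]["eye"]
    t=np.linalg.lstsq(np.c_[d1,-d2],e2-e1,rcond=None)[0]
    p,q=e1+t[0]*d1,e2+t[1]*d2; return (p+q)/2,np.linalg.norm(p-q)*1000
def cloud(n,p,d):
    c=C[n]; v,u=np.mgrid[:400,:640]
    K=np.array([[c["fx"],0,c["cx"]],[0,c["fy"],c["cy"]],[0,0,1]])
    xy=cv2.undistortPoints(np.stack([u,v],-1).reshape(-1,1,2).astype(float),K,np.array([c["k1"],0,0,0])).reshape(-1,2)
    q=np.c_[xy,np.ones(len(xy))]*d.reshape(-1,1)
    return (rot(c).apply(q)+c["eye"]).reshape(400,640,3)
def crop(p,x,y,w,h,s,f): cv2.imwrite(f,cv2.resize(p[y:y+h,x:x+w,::-1],None,fx=s,fy=s,interpolation=cv2.INTER_CUBIC))
E
python3 - <<'E'
from h import *
T=np.load("top0.npz");S=np.load("scene0.npz")
g=lambda p:np.clip(p.astype(float)*1.6,0,255).astype(np.uint8)
crop(g(T["p"]),170,145,200,140,4,"pics/t1.png"); crop(g(S["p"]),270,150,160,110,5,"pics/s1.png")
for n,D in(("top",T),("scene",S)):
    X=cloud(n,D["p"],D["d"]); m=(D["d"]>0)
    # rod-height points
    print(n, "table z med",np.median(X[150:250,400:420,2]) )
X=cloud("top",T["p"],T["d"])
for nm,(u,v) in dict(tab=(189,222),tip=(303,156),roof=(296,240),stage=(272,204)).items(): print(nm,X[v,u].round(3))
E
```

```text
top table z med 0.00038204494241034226
scene table z med -0.0005972470671448127
tab [0.511 0.272 0.049]
tip [ 0.679 -0.009  0.09 ]
roof [ 0.467 -0.     0.155]
stage [0.563 0.066 0.047]
```

View pics/t1.png

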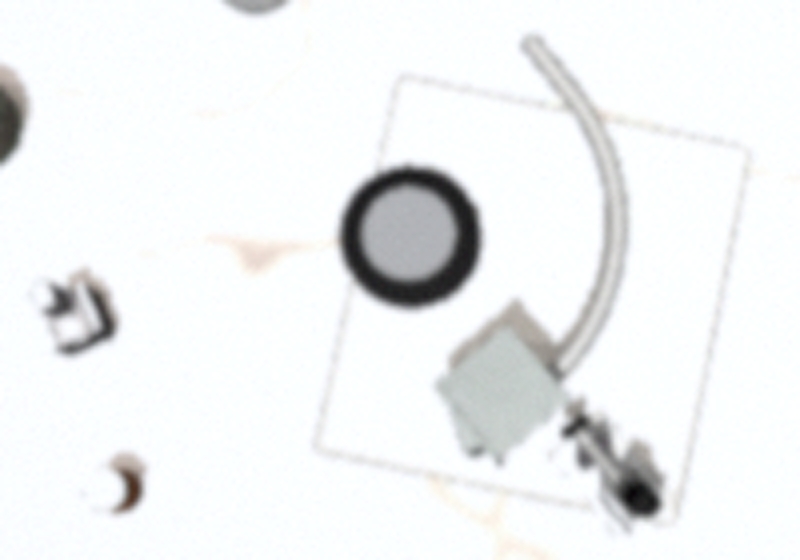

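View pics/s1.png

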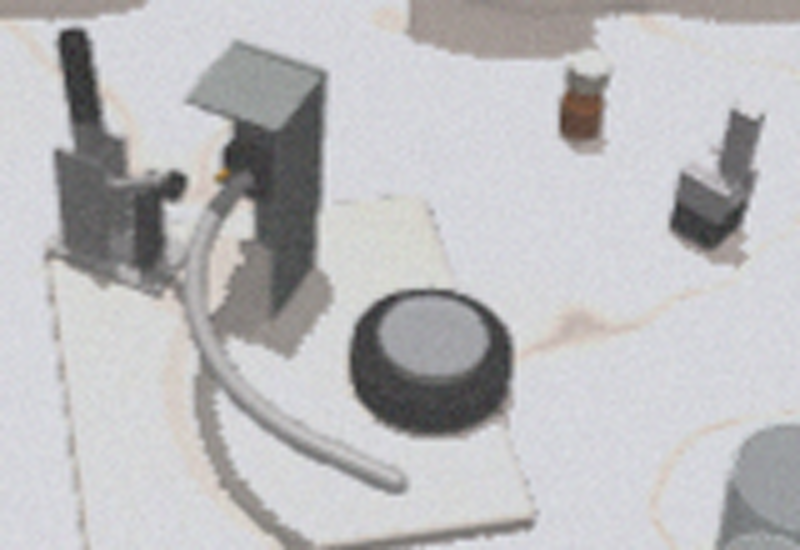

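Top crop: the rod runs from its tip at (528,38) to the housing at (560,370). The stage is at (410,236), the carrier tab at (50,297), and the handle knob at (640,497). Scene crop: the rod tip is at (403,487), the tab top at (750,113), the handle tip at (73,33), and the pad at (176,185). Next I'll fit the stand pose and enlarge the carrier.

Run:
```python
from h import *
T=np.load("top0.npz");S=np.load("scene0.npz")
tc=lambda x,y:((x+.5)/4-.5+170,(y+.5)/4-.5+145); sc=lambda x,y:((x+.5)/5-.5+270,(y+.5)/5-.5+150)
for n,a,b in [("tip end",(406,487),(527,36)),("stage top",(433,338),(410,234)),("handle tip",(72,32),(641,497)),("roof c1",(186,98),(565,395)),("roof c2",(237,40),(500,466)),("roof c3",(326,72),(435,384)),("roof c4",(277,131),(504,322)),("tab top",(748,113),(42,293)),("vialtop",(588,62),(103,487))]:
    p,e=tri(sc(*a),tc(*b)); print(n,p.round(4),round(e,1))
XT=cloud("top",T["p"],T["d"]);XS=cloud("scene",S["p"],S["d"])
pts=[]
for X in(XT,XS):
    P=X.reshape(-1,3); m=(P[:,2]>.075)&(P[:,2]<.1)&(P[:,0]>.5)&(P[:,0]<.72)&(P[:,1]>-.11)&(P[:,1]<.03); pts.append(P[m]); print(m.sum(),P[m].mean(0))
# fit by picture: bright rod centre line per row in top image (rows 160..230)
cl=[]
im=T["p"].astype(float)
z=pts[0][:,2]; print("ztop",np.percentile(z,[50,90]),"scene",np.percentile(pts[1][:,2],[50,90]))
def model(q,s): # s arc points
    cx,cy,psi=q; return cx,cy
def resid(q,P):
    cx,cy,psi=q; d=P[:,:2]-[cx,cy]; a=np.degrees(np.arctan2(d[:,1],d[:,0])-psi); a=(a+180+90)%360-180-90
    r=np.hypot(d[:,0],d[:,1])-.13
    th=psi+np.radians(-40); nrm=np.array([np.cos(th),np.sin(th)]); r2=d@nrm-.13
    return np.where(a>-40,r2,r)
for k,P in enumerate(pts):
  tip=tri(sc(406,487),tc(527,36))[0][:2]
  def f(q):
    th=q[2]+np.radians(-40); n=np.array([np.cos(th),np.sin(th)]); t=np.array([-n[1],n[0]])
    tp=np.array(q[:2])+.13*n+.04*t
    return np.r_[np.clip(resid(q,P),-.01,.01)/np.sqrt(len(P))*3,(tp-tip)]
  s=least_squares(f,[.56,.06,np.radians(-10)],loss='soft_l1',f_scale=.004); print(s.x[:2],np.degrees(s.x[2]),s.cost, np.std(resid(s.x,P)))
# carrier cloud
for nm,X in(("top",XT),("scene",XS)):
    P=X.reshape(-1,3); m=(P[:,2]>.015)&(np.abs(P[:,0]-.49)<.06)&(np.abs(P[:,1]-.25)<.05); Q=P[m]
    for lo,hi in((.015,.045),(.045,.06),(.06,.105)):
        q=Q[(Q[:,2]>lo)&(Q[:,2]<hi)]; print(nm,lo,len(q),q.mean(0).round(4) if len(q) else '', q[:,:2].min(0).round(3) if len(q) else '',q[:,:2].max(0).round(3) if len(q) else '')
a=cv2.resize(T["p"][207:237,174:204,::-1],(400,400),interpolation=cv2.INTER_CUBIC);b=cv2.resize(S["p"][168:206,396:434,::-1],(400,400),interpolation=cv2.INTER_CUBIC)
cv2.imwrite("pics/c2.png",np.hstack([a,b]))
```

```text
tip end [ 0.686  -0.0037  0.0844] 1.0
stage top [0.5668 0.0671 0.039 ] 1.5
handle tip [ 0.4036 -0.0797  0.1692] 2.9
roof c1 [ 0.4603 -0.0351  0.1555] 2.0
roof c2 [0.4202 0.004  0.1533] 5.3
roof c3 [0.4649 0.0406 0.1552] 1.5
roof c4 [0.5009 0.0009 0.1553] 2.0
tab top [0.5155 0.283  0.0961] 1.1
vialtop [0.4007 0.2477 0.0551] 2.1
404 [ 0.59474183 -0.04657329  0.08962708]
342 [ 0.60726646 -0.04325789  0.0880589 ]
ztop [0.08974995 0.09314055] scene [0.08858321 0.09076174]
[0.56692982 0.06743358] -7.98065960214024 5.765448832647034e-05 0.003479484122109879
[0.57100341 0.06702832] -8.73975099462032 5.439345498212617e-05 0.005530466530248613
top 0.015 60 [0.5032 0.2709 0.032 ] [0.487 0.257] [0.527 0.299]
top 0.045 125 [0.5054 0.2763 0.0501] [0.488 0.256] [0.526 0.3  ]
top 0.06 55 [0.5132 0.2807 0.0898] [0.506 0.273] [0.523 0.291]
scene 0.015 113 [0.5171 0.2718 0.0301] [0.501 0.257] [0.529 0.299]
scene 0.045 75 [0.512  0.2745 0.05  ] [0.491 0.257] [0.53  0.299]
scene 0.06 83 [0.5186 0.2802 0.0825] [0.508 0.273] [0.526 0.292]
```

View pics/c2.png

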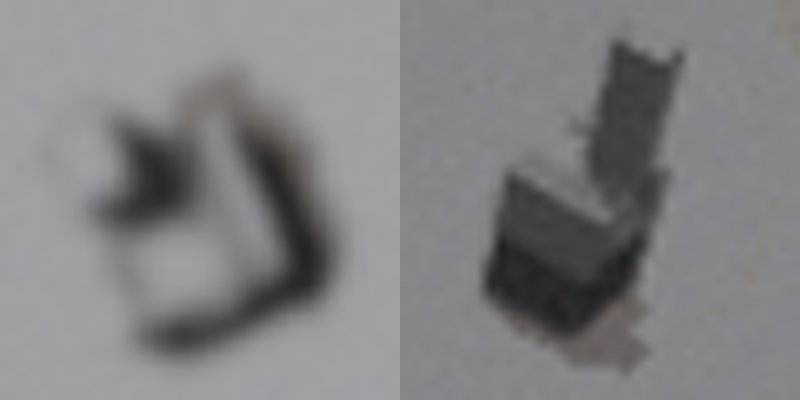

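Left half: the tab stands at the upper left of the sleeve (tab at (80,140), sleeve (130–300, 90–300)), with its axes about 20° off the picture's. The right half shows the sides facing the cameras with no lens, so the lens faces +y. The tab sits behind the bore, which puts the carrier's x at about 200° in the world. Next I'll run a joint fit for the stand and the carrier and locate the bystanders.

Run:
```python
from h import *
T=np.load("top0.npz");S=np.load("scene0.npz")
XT=cloud("top",T["p"],T["d"]);XS=cloud("scene",S["p"],S["d"])
P=[]
for X in(XT,XS):
    q=X.reshape(-1,3); m=(q[:,2]>.087)&(q[:,2]<.096)&(q[:,0]>.5)&(q[:,0]<.72)&(q[:,1]>-.11)&(q[:,1]<.03); P.append(q[m]); print(m.sum())
def res(q,P):
    d=P[:,:2]-q[:2]; a=np.degrees((np.arctan2(d[:,1],d[:,0])-q[2]+np.pi)%(2*np.pi)-np.pi)
    th=q[2]-np.radians(40); n=np.array([np.cos(th),np.sin(th)])
    return np.where(a>-40,d@n-.13,np.hypot(*d.T)-.13)
def pol(q,r,a,t=0):
    th=q[2]+np.radians(a); return q[:2]+r*np.array([np.cos(th),np.sin(th)])+t*np.array([-np.sin(th),np.cos(th)])
for sel in([0],[1],[0,1]):
  Q=np.vstack([P[i] for i in sel])
  f=lambda q:np.r_[np.clip(res(q,Q),-.008,.008)/np.sqrt(len(Q))*4, pol(q,.13,-40,.04)-[.686,-.0037],(q[:2]-[.5668,.0671])*.7,(pol(q,.215,-128)-[.4036,-.0797])*.5]
  s=least_squares(f,[.567,.067,-.15]); print(sel,s.x[:2].round(4),np.degrees(s.x[2]).round(2),(f(s.x)[-6:]*1000).round(1))
q=s.x
for nm,p in dict(tip=pol(q,.13,-40,.04),mid=pol(q,.13,-90),mouth=pol(q,.13,-125.4),home=pol(q,.13,-128),pivot=pol(q,.215,-128)).items(): print(nm,p.round(4))
cc=np.vstack([X.reshape(-1,3) for X in(XT,XS)])
def near(x,y,r,lo,hi): return cc[(np.hypot(cc[:,0]-x,cc[:,1]-y)<r)&(cc[:,2]>lo)&(cc[:,2]<hi)]
sl=near(.51,.278,.04,.049,.056); tb=near(.515,.281,.025,.065,.105)
print("sleeve rect",cv2.minAreaRect((sl[:,:2]*1000).astype(np.float32)),len(sl)); print("tab rect",cv2.minAreaRect((tb[:,:2]*1000).astype(np.float32)),len(tb))
tt=near(.515,.281,.025,.094,.105); print("tabtop",tt.mean(0),len(tt))
for nm,(u,v) in dict(reagent=(152,167),beaker=(232,130),dropper=(440,202)).items(): print(nm,XT[v,u].round(3))
# overlays
def ov(n,p,x,y,w,h,s):
    im=cv2.resize(p[y:y+h,x:x+w,::-1],None,fx=s,fy=s,interpolation=cv2.INTER_CUBIC)
    pts=[np.r_[pol(q,.13,-40,t),.085] for t in np.linspace(.04,0,6)]+[np.r_[pol(q,.13,a),.085] for a in range(-45,-130,-5)]+[np.r_[pol(q,.215,-128),z] for z in(.09,.167)]+[np.r_[pol(q,r,-125.4),.157] for r in(.094,.15)]
    for e in proj(n,np.array(pts)): cv2.circle(im,tuple(np.round((e+.5-[x,y])*s-.5).astype(int)),1,(0,0,255),-1)
    return im
cv2.imwrite("pics/ov.png",np.hstack([ov("top",T["p"],250,145,100,140,4),ov("scene",S["p"],275,150,100,140,4)]))
```

```text
334
242
[0] [0.5667 0.0676] -8.73 [-3.5  0.  -0.1  0.4  3.3 -0. ]
[1] [0.5693 0.0674] -9.28 [-1.6 -1.4  1.7  0.2  3.9  0.6]
[0, 1] [0.5679 0.0675] -8.99 [-2.6 -0.7  0.7  0.3  3.5  0.3]
tip [ 0.6834 -0.0044]
mid [ 0.5475 -0.0609]
mouth [ 0.4769 -0.0254]
home [ 0.4728 -0.0212]
pivot [ 0.4106 -0.0791]
sleeve rect ((508.8003845214844, 278.31256103515625), (33.5455436706543, 36.3911247253418), 24.02559471130371) 102
tab rect ((515.7141723632812, 282.0561218261719), (17.605762481689453, 15.995161056518555), 20.247657775878906) 126
tabtop [0.51499883 0.28206983 0.09861459] 53
reagent [0.632 0.351 0.132]
beaker [0.764 0.184 0.003]
dropper [ 0.577 -0.352  0.073]
```

View pics/ov.png

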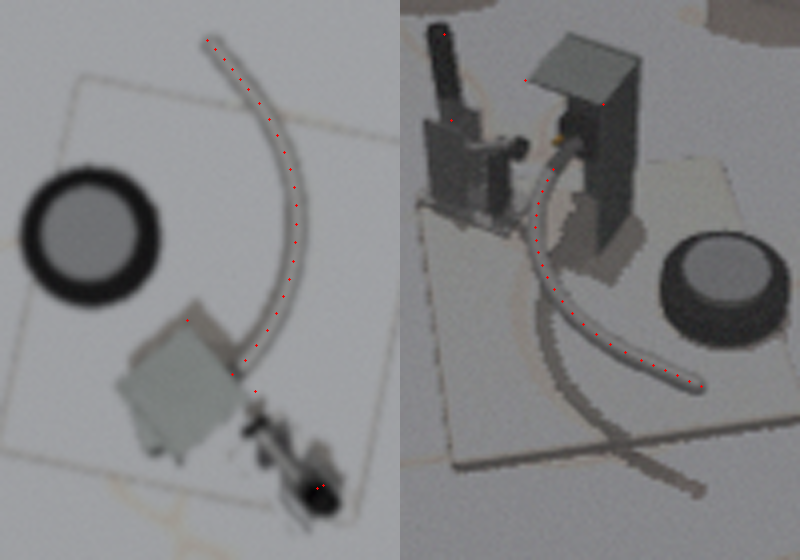

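The overlay dots lie on the rod in both views. The tip is at (209,39) and (700,386), and the handle tip is within about 2–3 px. I take the stand as centre (0.568, 0.0675), ψ = -9°, and the carrier tab as (0.5155, 0.282), x at about 202°. Next is a planner that prints the rows.

```bash
cat >> h.py <<'E'
CX,CY,PSI=.568,.0675,-9.0
def pol(r,a,t=0):
    th=np.radians(PSI+a); return np.array([CX+r*np.cos(th)-t*np.sin(th),CY+r*np.sin(th)+t*np.cos(th)])
def plan(wps,hand,start=None):
    """wps: (x,y,z,yaw,nrows); tool down. prints rows from start (x,y,z,yaw)"""
    if start is None:
        s=status.read_state(); start=[*s["eef_pos"],s["eef_rot"][2]]
    cur=np.array(start,float); out=[]
    for *w,n in wps:
        w=np.array(w,float); dy=(w[3]-cur[3]+180)%360-180
        d=(w[:3]-cur[:3])/n
        for k in range(n):
            q=R.from_euler('xyz',[180,0,cur[3]],degrees=True); t=np.round(q.inv().apply(d*1000),1)
            rz=round(-np.radians(dy/n),4); out.append([(t+0).tolist(),[0,0,rz],hand])
            cur[3]+=dy/n
        cur[:3]=w[:3]
    for i in range(0,len(out),8): print(str(out[i:i+8]).replace(" ",""))
E
python3 -c "
from h import *
plan([(.5155,.2818,.19,202,12),(.5155,.2818,.061,202,4)],0)"
```

```text
[[[-33.0,-15.9,1.9],[0,0,np.float64(-0.0596)],0],[[-32.0,-17.8,1.9],[0,0,np.float64(-0.0596)],0],[[-30.9,-19.7,1.9],[0,0,np.float64(-0.0596)],0],[[-29.7,-21.5,1.9],[0,0,np.float64(-0.0596)],0],[[-28.3,-23.2,1.9],[0,0,np.float64(-0.0596)],0],[[-26.9,-24.9,1.9],[0,0,np.float64(-0.0596)],0],[[-25.4,-26.4,1.9],[0,0,np.float64(-0.0596)],0],[[-23.7,-27.9,1.9],[0,0,np.float64(-0.0596)],0]]
[[[-22.0,-29.3,1.9],[0,0,np.float64(-0.0596)],0],[[-20.3,-30.5,1.9],[0,0,np.float64(-0.0596)],0],[[-18.4,-31.7,1.9],[0,0,np.float64(-0.0596)],0],[[-16.5,-32.7,1.9],[0,0,np.float64(-0.0596)],0],[[0.0,0.0,32.2],[0,0,np.float64(0.0)],0],[[0.0,0.0,32.2],[0,0,np.float64(0.0)],0],[[0.0,0.0,32.2],[0,0,np.float64(0.0)],0],[[0.0,0.0,32.2],[0,0,np.float64(0.0)],0]]
```

move_arm(
  increments=[
    [[-33,-16,2],[0,0,-0.06],0],
    [[-32,-18,2],[0,0,-0.06],0],
    [[-31,-20,2],[0,0,-0.06],0],
    [[-30,-21.5,2],[0,0,-0.06],0],
    [[-28,-23,2],[0,0,-0.06],0],
    [[-27,-25,2],[0,0,-0.06],0],
    [[-25,-26.5,2],[0,0,-0.06],0],
    [[-24,-28,2],[0,0,-0.06],0],
  ],
)

```text
clock: 0.77
eef_pos: [0.4126, 0.3832, 0.1977]
eef_rot: [-180.0, -0.0, -171.3]
wrist_force: [-0.1, 0.6, -0.7]
width: 0.0916
grip_force: 0.0
```

move_arm(
  increments=[
    [[-22,-29,2],[0,0,-0.06],0],
    [[-20,-30.5,2],[0,0,-0.06],0],
    [[-18,-32,2],[0,0,-0.06],0],
    [[-16,-33,2],[0,0,-0.06],0],
    [[0,0,0],[0,0,0],0],
    [[0,0,0],[0,0,0],0],
  ],
)

```text
clock: 1.27
eef_pos: [0.5164, 0.2801, 0.1894]
eef_rot: [-180.0, -0.0, -157.9]
wrist_force: [-0.4, 0.7, -0.1]
width: 0.091
grip_force: 0.0
```

```bash
sed -i 's/rz=round(-np.radians(dy\/n),4)/rz=float(round(-np.radians(dy\/n),4))/' h.py; python3 -c "
from h import *
s=status.read_state();print(s['clock'],s['eef_pos'],s['eef_rot'],s['joints'])
plan([(.5155,.2818,.061,202,5)],0)"
```

```text
1.2667 [0.51636157 0.28005021 0.18938344] [-1.79996513e+02 -4.45554995e-02 -1.57866949e+02] [ 2.26518539e+01  2.66850980e+01  8.43081465e+01 -3.30219103e-03
  6.90513408e+01 -8.94800165e+01]
[[[0.0,0.4,25.7],[0,0,0.0005],0],[[0.0,0.4,25.7],[0,0,0.0005],0],[[0.0,0.4,25.7],[0,0,0.0005],0],[[0.0,0.4,25.7],[0,0,0.0005],0],[[0.0,0.4,25.7],[0,0,0.0005],0]]
```

move_arm(
  increments=[
    [[0,-1.8,26],[0,0,0],0],
    [[0,0,26],[0,0,0],0],
    [[0,0,26],[0,0,0],0],
    [[0,0,26],[0,0,0],0],
    [[0,0,24],[0,0,0],0],
    [[0,0,0],[0,0,0],0],
    [[0,0,0],[0,0,0],0.6],
    [[0,0,0],[0,0,0],0.6],
  ],
  newtons=20,
)

```text
clock: 1.93
eef_pos: [0.5162, 0.2806, 0.0631]
eef_rot: [180.0, 0.1, -157.7]
wrist_force: [-0.3, 0.2, -0.3]
width: 0.0809
grip_force: 0.0
```

move_arm(
  increments=[
    [[0,0,0],[0,0,0],1],
    [[0,0,0],[0,0,0],1],
    [[0,0,0],[0,0,0],1],
    [[0,0,0],[0,0,0],1],
    [[0,0,0],[0,0,0],1],
    [[0,0,0],[0,0,0],1],
    [[0,0,0],[0,0,0],1],
    [[0,0,0],[0,0,0],1],
  ],
)

```text
clock: 2.6
eef_pos: [0.5161, 0.2799, 0.0619]
eef_rot: [-180.0, -0.0, -157.7]
wrist_force: [1.0, -0.7, -0.3]
width: 0.0275
grip_force: 0.0
```

move_arm(
  increments=[
    [[0,0,0],[0,0,0],1],
    [[0,0,0],[0,0,0],1],
    [[0,0,0],[0,0,0],1],
    [[0,0,0],[0,0,0],1],
    [[0,0,0],[0,0,0],1],
  ],
)

```text
clock: 3.02
eef_pos: [0.516, 0.2798, 0.0618]
eef_rot: [-180.0, -0.0, -157.7]
wrist_force: [0.3, 0.3, -2.4]
width: 0.0121
grip_force: 20.0
```

```bash
python3 -c "
from h import *
p=pol(.13,-40,.076);print(p)
s=status.read_state();x,y,z=s['eef_pos']
plan([(x,y,.125,202.3,3),(*p,.125,221,13)],1)"
```

```text
[0.7106456  0.01924824]
[[[0.0,0.0,-21.1],[0,0,0.0],1],[[0.0,0.0,-21.1],[0,0,0.0],1],[[0.0,0.0,-21.1],[0,0,0.0],1],[[-6.2,-24.2,0.0],[0,0,-0.0251],1],[[-5.6,-24.4,0.0],[0,0,-0.0251],1],[[-5.0,-24.5,0.0],[0,0,-0.0251],1],[[-4.4,-24.6,0.0],[0,0,-0.0251],1],[[-3.8,-24.7,0.0],[0,0,-0.0251],1]]
[[[-3.2,-24.8,0.0],[0,0,-0.0251],1],[[-2.5,-24.9,0.0],[0,0,-0.0251],1],[[-1.9,-24.9,0.0],[0,0,-0.0251],1],[[-1.3,-25.0,0.0],[0,0,-0.0251],1],[[-0.7,-25.0,0.0],[0,0,-0.0251],1],[[0.0,-25.0,0.0],[0,0,-0.0251],1],[[0.6,-25.0,0.0],[0,0,-0.0251],1],[[1.2,-25.0,0.0],[0,0,-0.0251],1]]
```

move_arm(
  increments=[
    [[0,0,-16],[0,0,0],1],
    [[0,0,-24],[0,0,0],1],
    [[0,0,-23],[0,0,0],1],
    [[-6.2,-24.2,0],[0,0,-0.025],1],
    [[-5.6,-24.4,0],[0,0,-0.025],1],
    [[-5,-24.5,0],[0,0,-0.025],1],
    [[-4.4,-24.6,0],[0,0,-0.025],1],
    [[-3.8,-24.7,0],[0,0,-0.025],1],
  ],
)

```text
clock: 3.68
eef_pos: [0.5913, 0.1787, 0.1249]
eef_rot: [180.0, -0.0, -150.5]
wrist_force: [0.4, 0.7, -3.0]
width: 0.0119
grip_force: 20.0
```

move_arm(
  increments=[
    [[-3.2,-24.8,0],[0,0,-0.025],1],
    [[-2.5,-24.9,0],[0,0,-0.025],1],
    [[-1.9,-25,0],[0,0,-0.025],1],
    [[-1.3,-25,0],[0,0,-0.025],1],
    [[-0.7,-25,0],[0,0,-0.025],1],
    [[0,-25,0],[0,0,-0.025],1],
    [[0.6,-25,0],[0,0,-0.025],1],
    [[1.2,-25,0],[0,0,-0.025],1],
  ],
)

```text
clock: 4.35
eef_pos: [0.7108, 0.0181, 0.1246]
eef_rot: [180.0, -0.0, -139.0]
wrist_force: [-0.1, 0.1, -3.0]
width: 0.0121
grip_force: 20.0
```

move_arm(
  increments=[
    [[0,0,8],[0,0,0],1],
    [[0,0,8],[0,0,0],1],
    [[0,0,0],[0,0,0],1],
    [[0,0,0],[0,0,0],1],
  ],
)

```text
clock: 4.68
eef_pos: [0.7093, 0.0201, 0.108]
eef_rot: [179.9, -0.1, -139.1]
wrist_force: [1.0, 0.0, -2.1]
width: 0.0119
grip_force: 20.0
```

Run:
```python
from h import *
s=status.read_state();print(s['clock'],s['eef_pos'],s['eef_rot'],s['wrist_force'])
p,d=eyes.read_camera("scene");t,dt=eyes.read_camera("top"); np.savez("a1.npz",p=p,d=d,t=t,dt=dt)
g=lambda p:np.clip(p.astype(float)*1.6,0,255).astype(np.uint8)
x,y,z=s['eef_pos']; b=np.array([x,y,0])+0; th=np.radians(s['eef_rot'][2]); b=np.array([x+.024*np.cos(th),y+.024*np.sin(th),z-.0238])
def pic(n,im,X,Y):
    o=cv2.resize(g(im)[Y:Y+60,X:X+50,::-1],None,fx=8,fy=8,interpolation=cv2.INTER_CUBIC)
    for e in proj(n,[b,[*pol(.13,-40,.04),.085],[*pol(.13,-40,0),.085]]): cv2.circle(o,tuple(np.round((e+.5-[X,Y])*8-.5).astype(int)),2,(0,0,255),-1)
    return o
u=proj("scene",b)[0].astype(int);v=proj("top",b)[0].astype(int)
print(u,v)
cv2.imwrite("pics/a1.png",np.hstack([pic("top",t,v[0]-22,v[1]-25),pic("scene",p,u[0]-28,u[1]-35)]))
```

```text
4.6833 [0.70930036 0.02006766 0.10802013] [ 1.79903207e+02 -8.66029790e-02 -1.39059672e+02] [ 1.00839755  0.02044523 -2.09649838]
[354 247] [298 151]
```

View pics/a1.png

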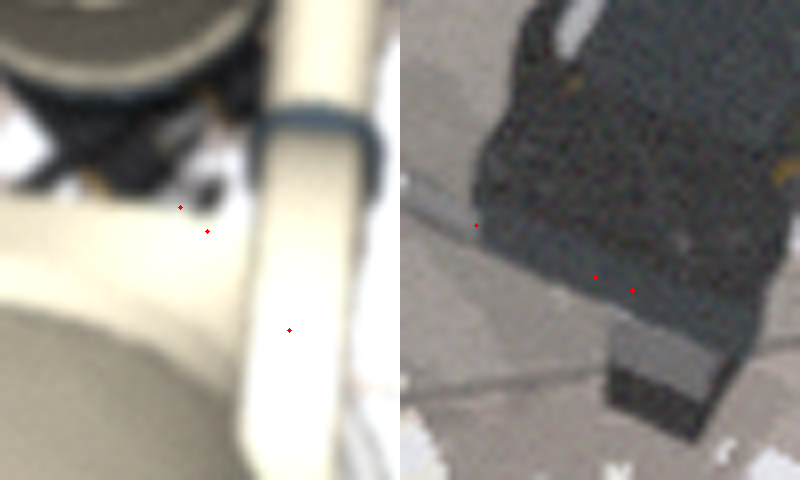

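Scene half: the carrier hangs in the fingers, with its underside corners at about (608,402) and (695,441) and the sleeve face above. The top view is blocked by the arm. I'll compare those corners with the predicted ones.

Run:
```python
from h import *
s=status.read_state(); x,y,z=s['eef_pos']; th=np.radians(s['eef_rot'][2]); ex=np.array([np.cos(th),np.sin(th),0]); ey=np.array([-np.sin(th),np.cos(th),0])
b=np.array([x,y,z-.0238])+.008*ex
print("err to lead line (mm, t, n):",[(b[:2]-pol(.13,-40,0))@v*1000 for v in (np.array([-np.sin(np.radians(-49)),np.cos(np.radians(-49))]),np.array([np.cos(np.radians(-49)),np.sin(np.radians(-49))]))],b[2])
for sx in(-16,16):
  for sy in(-17,17):
    for dz in(-38,-12):
      e=proj("scene",b+ex*sx/1e3+ey*sy/1e3+[0,0,dz/1e3])[0]; print(sx,sy,dz,((e+.5-[326,212])*8-.5+[400,0]).round())
```

```text
err to lead line (mm, t, n): [np.float64(68.12199905394074), np.float64(-1.0251171555791225)] 0.08529413072718123
-16 -17 -38 [743. 367.]
-16 -17 -12 [752. 316.]
-16 17 -38 [697. 449.]
-16 17 -12 [705. 398.]
16 -17 -38 [648. 326.]
16 -17 -12 [654. 274.]
16 17 -38 [600. 405.]
16 17 -12 [606. 354.]
```

Prediction and picture agree to about 1 px (1–2 mm). I'll shift 1 mm outward and thread it on.

move_arm(
  increments=[
    [[3,-1,0],[0,0,0],1],
    [[4,0,0],[0,0,0],1],
    [[4,0,0],[0,0,0],1],
    [[4,0,0],[0,0,0],1],
    [[3,0,0],[0,0,0],1],
  ],
)

```text
clock: 5.2
eef_pos: [0.697, 0.0063, 0.1091]
eef_rot: [-180.0, -0.0, -139.1]
wrist_force: [0.5, -0.2, -3.1]
width: 0.0117
grip_force: 20.0
```

move_arm(
  increments=[
    [[3,0,0],[0,0,0],1],
    [[3,0,0],[0,0,0],1],
    [[3,0,0],[0,0,0],1],
    [[0,0,0],[0,0,0],1],
  ],
)

```text
clock: 5.53
eef_pos: [0.6903, 0.0003, 0.1089]
eef_rot: [180.0, -0.0, -139.1]
wrist_force: [0.4, 0.5, -3.3]
width: 0.0119
grip_force: 20.0
```

```bash
python3 -c "
from h import *
s=status.read_state();print(s['clock'],s['eef_pos'],s['eef_rot'],R.from_euler('xyz',s['eef_rot'],degrees=True).inv().apply(s['wrist_force']),R.from_euler('xyz',s['eef_rot'],degrees=True).inv().apply(s['ft_torque']))"
```

```text
5.5333 [6.90326103e-01 3.35611986e-04 1.08940842e-01] [ 1.79995262e+02 -1.18214124e-02 -1.39095373e+02] [-0.5954453   0.14745084  3.31614465] [-0.10788823 -0.02118515 -0.0250172 ]
```

move_arm(
  increments=[
    [[4,0,0],[0,0,0],1],
    [[4,0,0],[0,0,0],1],
    [[4,0,0],[0,0,0],1],
    [[4,0,0],[0,0,0],1],
    [[4,0,0],[0,0,0],1],
    [[0,0,0],[0,0,0],1],
  ],
)

```text
clock: 6.03
eef_pos: [0.675, -0.0129, 0.109]
eef_rot: [180.0, -0.0, -139.1]
wrist_force: [0.4, -1.0, -2.1]
width: 0.0119
grip_force: 20.0
```

```bash
cat >> h.py <<'E'
def wf():
    s=status.read_state(); q=R.from_euler('xyz',s['eef_rot'],degrees=True).inv()
    print(round(s['clock'],2),s['eef_pos'].round(4),s['eef_rot'].round(2),"F",q.apply(s['wrist_force']).round(2),"M",q.apply(s['ft_torque']).round(3),"w",round(s['width'],4)); return s
def arcpose(a,t=None): # TCP xy, yaw for bore at angle a (a>-40: on lead-in)
    if a>-40: return (*pol(.13,-40,np.radians(a+40)*.13+.008),PSI-130)
    return (*pol(.13,a,.008),PSI+a-90)
E
python3 -c "
from h import *
s=wf(); x,y=s['eef_pos'][:2]; b=np.array([x,y])-pol(.13,-40,.008)
t=b@[np.sin(np.radians(49)),np.cos(np.radians(49))]; n=b@[np.cos(np.radians(49)),-np.sin(np.radians(49))]; print('t,n',t,n)
w=[]
for a in np.arange(-36,-61,-2.0):
    X,Y,yaw=arcpose(a); w.append((X,Y,.1088,yaw,1))
plan([(*arcpose(-38+0)[:2],.1088,arcpose(-38)[2],4)]+w,1)"
```

```text
6.03 [ 0.675  -0.0129  0.109 ] [ 1.7999e+02 -2.0000e-02 -1.3910e+02] F [ 0.4  -1.03  2.09] M [-0.056 -0.054  0.   ] w 0.0119
t,n 0.019970860190721883 0.0008586574705875356
[[[3.9,0.2,0.0],[0,0,-0.0004],1],[[3.9,0.2,0.0],[0,0,-0.0004],1],[[3.9,0.2,0.0],[0,0,-0.0004],1],[[3.9,0.2,0.0],[0,0,-0.0004],1],[[-4.5,0.0,0.0],[0,0,-0.0],1],[[4.5,0.0,0.0],[0,0,-0.0],1],[[4.5,0.0,0.0],[0,0,-0.0],1],[[4.5,-0.2,0.0],[0,0,0.0349],1]]
[[[4.5,-0.2,0.0],[0,0,0.0349],1],[[4.5,-0.2,0.0],[0,0,0.0349],1],[[4.5,-0.2,0.0],[0,0,0.0349],1],[[4.5,-0.2,0.0],[0,0,0.0349],1],[[4.5,-0.2,0.0],[0,0,0.0349],1],[[4.5,-0.2,0.0],[0,0,0.0349],1],[[4.5,-0.2,0.0],[0,0,0.0349],1],[[4.5,-0.2,0.0],[0,0,0.0349],1]]
[[[4.5,-0.2,0.0],[0,0,0.0349],1]]
```

move_arm(
  increments=[
    [[4,0,0],[0,0,0],1],
    [[4,0,0],[0,0,0],1],
    [[4,0,0],[0,0,0],1],
    [[4,0,0],[0,0,0.006],1],
    [[4.5,0,0],[0,0,0.02],1],
    [[4.5,-0.2,0],[0,0,0.032],1],
    [[4.5,-0.2,0],[0,0,0.035],1],
    [[0,0,0],[0,0,0],1],
  ],
)

```text
clock: 6.7
eef_pos: [0.6526, -0.0323, 0.1089]
eef_rot: [180.0, -0.0, -144.6]
wrist_force: [0.1, -0.6, -1.9]
width: 0.0119
grip_force: 20.0
```

```bash
cat >> h.py <<'E'
def where(): # bore angle a, radial error, yaw error of the held carrier
    s=wf(); x,y=s['eef_pos'][:2]; th=np.radians(s['eef_rot'][2]); b=np.array([x+.008*np.cos(th)-CX,y+.008*np.sin(th)-CY])
    a=np.degrees(np.arctan2(b[1],b[0]))-PSI; print("a",a.round(2),"dr mm",((np.hypot(*b)-.13)*1000).round(2),"dyaw",(s['eef_rot'][2]-(PSI+a-90)+180)%360-180); return a
E
python3 -c "
from h import *
where()"
```

```text
6.7 [ 0.6526 -0.0323  0.1089] [ 1.7999e+02 -3.0000e-02 -1.4460e+02] F [ 0.26 -0.55  1.88] M [-0.087  0.033  0.064] w 0.0119
a -44.23 dr mm 0.35 dyaw -1.370818916543186
```

```bash
python3 -c "
from h import *
a=-44.23
plan([(*arcpose(a-3*k)[:2],.1088,arcpose(a-3*k)[2],1) for k in range(1,9)],1)"
```

```text
[[[6.8,0.1,0.1],[0,0,0.0285],1],[[6.8,-0.2,0.0],[0,0,0.0524],1],[[6.8,-0.2,0.0],[0,0,0.0524],1],[[6.8,-0.2,0.0],[0,0,0.0524],1],[[6.8,-0.2,0.0],[0,0,0.0524],1],[[6.8,-0.2,0.0],[0,0,0.0524],1],[[6.8,-0.2,0.0],[0,0,0.0524],1],[[6.8,-0.2,0.0],[0,0,0.0524],1]]
```

move_arm(
  increments=[
    [[6.8,0.1,0],[0,0,0.0285],1],
    [[6.8,-0.2,0],[0,0,0.0524],1],
    [[6.8,-0.2,0],[0,0,0.0524],1],
    [[6.8,-0.2,0],[0,0,0.0524],1],
    [[6.8,-0.2,0],[0,0,0.0524],1],
    [[6.8,-0.2,0],[0,0,0.0524],1],
    [[6.8,-0.2,0],[0,0,0.0524],1],
    [[0,0,0],[0,0,0],1],
  ],
)

```text
clock: 7.37
eef_pos: [0.6106, -0.0551, 0.1089]
eef_rot: [180.0, -0.1, -164.3]
wrist_force: [0.4, -1.1, -2.2]
width: 0.0117
grip_force: 20.0
```

```bash
python3 -c "
from h import *
a=where()
plan([(*arcpose(a-3*k)[:2],.1088,arcpose(a-3*k)[2],1) for k in range(1,8)],1)"
```

```text
7.37 [ 0.6106 -0.0551  0.1089] [ 1.7998e+02 -5.0000e-02 -1.6426e+02] F [-0.11 -1.16  2.25] M [-0.011 -0.04   0.017] w 0.0117
a -65.38 dr mm -0.44 dyaw 0.11589781617962558
[[[6.8,-0.7,0.1],[0,0,0.0544],1],[[6.8,-0.2,0.0],[0,0,0.0524],1],[[6.8,-0.2,0.0],[0,0,0.0524],1],[[6.8,-0.2,0.0],[0,0,0.0524],1],[[6.8,-0.2,0.0],[0,0,0.0524],1],[[6.8,-0.2,0.0],[0,0,0.0524],1],[[6.8,-0.2,0.0],[0,0,0.0524],1]]
```

move_arm(
  increments=[
    [[6.8,-0.7,0],[0,0,0.0545],1],
    [[6.8,-0.2,0],[0,0,0.0524],1],
    [[6.8,-0.2,0],[0,0,0.0524],1],
    [[6.8,-0.2,0],[0,0,0.0524],1],
    [[6.8,-0.2,0],[0,0,0.0524],1],
    [[6.8,-0.2,0],[0,0,0.0524],1],
    [[6.8,-0.2,0],[0,0,0.0524],1],
    [[0,0,0],[0,0,0],1],
  ],
)

```text
clock: 8.03
eef_pos: [0.5643, -0.0621, 0.1089]
eef_rot: [180.0, -0.0, 174.7]
wrist_force: [0.1, 0.5, -1.5]
width: 0.0118
grip_force: 20.0
```

```bash
python3 -c "
from h import *
a=where()
plan([(*arcpose(a-3*k)[:2],.1088,arcpose(a-3*k)[2],1) for k in range(1,9)],1)"
```

```text
8.03 [ 0.5643 -0.0621  0.1089] [ 1.7999e+02 -4.0000e-02  1.7473e+02] F [-0.09  0.48  1.53] M [ 0.04  -0.048  0.021] w 0.0118
a -86.2 dr mm -0.65 dyaw -0.07464855763032574
[[[6.8,-0.9,0.1],[0,0,0.0511],1],[[6.8,-0.2,0.0],[0,0,0.0524],1],[[6.8,-0.2,0.0],[0,0,0.0524],1],[[6.8,-0.2,0.0],[0,0,0.0524],1],[[6.8,-0.2,0.0],[0,0,0.0524],1],[[6.8,-0.2,0.0],[0,0,0.0524],1],[[6.8,-0.2,0.0],[0,0,0.0524],1],[[6.8,-0.2,0.0],[0,0,0.0524],1]]
```

move_arm(
  increments=[
    [[6.8,-0.6,0],[0,0,0.0511],1],
    [[6.8,-0.2,0],[0,0,0.0524],1],
    [[6.8,-0.2,0],[0,0,0.0524],1],
    [[6.8,-0.2,0],[0,0,0.0524],1],
    [[6.8,-0.2,0],[0,0,0.0524],1],
    [[6.8,-0.2,0],[0,0,0.0524],1],
    [[6.8,-0.2,0],[0,0,0.0524],1],
    [[0,0,0],[0,0,0],1],
  ],
)

```text
clock: 8.7
eef_pos: [0.5183, -0.052, 0.109]
eef_rot: [-180.0, -0.0, 153.9]
wrist_force: [0.2, -0.7, -2.4]
width: 0.012
grip_force: 20.0
```

```bash
python3 -c "
from h import *
a=where()
plan([(*arcpose(a-3*k)[:2],.1088,arcpose(a-3*k)[2],1) for k in range(1,4)],1)"
```

```text
8.7 [ 0.5183 -0.052   0.109 ] [-1.8000e+02 -3.0000e-02  1.5388e+02] F [-0.46 -0.58  2.36] M [ 0.014  0.018 -0.006] w 0.012
a -107.12 dr mm -0.86 dyaw -0.006231581384668061
[[[6.8,-1.1,0.2],[0,0,0.0523],1],[[6.8,-0.2,0.0],[0,0,0.0524],1],[[6.8,-0.2,0.0],[0,0,0.0524],1]]
```

move_arm(
  increments=[
    [[6.8,-0.8,0],[0,0,0.0523],1],
    [[6.8,-0.2,0],[0,0,0.0524],1],
    [[6.8,-0.2,0],[0,0,0.0524],1],
    [[0,0,0],[0,0,0],1],
    [[0,0,0],[0,0,0],0.6],
    [[0,0,0],[0,0,0],0.6],
    [[0,0,0],[0,0,0],0.6],
    [[0,0,0],[0,0,0],0.6],
  ],
)

```text
clock: 9.37
eef_pos: [0.5011, -0.0437, 0.109]
eef_rot: [180.0, 0.0, 144.9]
wrist_force: [0.4, 1.0, -0.4]
width: 0.035
grip_force: 0.0
```

```bash
cat >> h.py <<'E'
def push(a,g=0): return (*pol(.13,a,.032+g),.093,PSI+a-90)
E
python3 -c "
from h import *
a=where()
s=status.read_state();x,y,z=s['eef_pos'];yw=s['eef_rot'][2]
p=push(a,.008)
plan([(x,y,.165,yw,2),(p[0],p[1],.165,p[3],2),(*p,3)],0.6)"
```

```text
9.37 [ 0.5011 -0.0437  0.109 ] [1.7999e+02 3.0000e-02 1.4495e+02] F [0.23 1.1  0.41] M [ 0.076 -0.023 -0.003] w 0.035
a -115.56 dr mm -0.52 dyaw -0.4968358038444194
[[[0.0,0.0,-28.0],[0,0,-0.0],0.6],[[0.0,0.0,-28.0],[0,0,-0.0],0.6],[[-16.0,-0.1,0.0],[0,0,-0.0043],0.6],[[-16.0,-0.2,0.0],[0,0,-0.0043],0.6],[[0.0,0.0,24.0],[0,0,-0.0],0.6],[[0.0,0.0,24.0],[0,0,-0.0],0.6],[[0.0,0.0,24.0],[0,0,-0.0],0.6]]
```

move_arm(
  increments=[
    [[0,0,-28],[0,0,0],0.6],
    [[0,0,-28],[0,0,0],0.6],
    [[-16,0,0],[0,0,-0.004],1],
    [[-16,0,0],[0,0,-0.004],1],
    [[0,0,0],[0,0,0],1],
    [[0,0,24],[0,0,0],1],
    [[0,0,24],[0,0,0],1],
    [[0,0,20],[0,0,0],1],
  ],
  newtons=10,
)

```text
clock: 10.03
eef_pos: [0.5264, -0.0618, 0.0957]
eef_rot: [-180.0, -0.0, 145.4]
wrist_force: [0.1, 0.3, 0.3]
width: 0.0014
grip_force: 0.0
```

Run:
```python
from h import *
s=wf(); p=push(-115.6,.008); print(p)
p,d=eyes.read_camera("scene"); g=np.clip(p.astype(float)*1.6,0,255).astype(np.uint8)
crop(g,280,145,80,60,8,"pics/b1.png")
```

```text
10.03 [ 0.5264 -0.0618  0.0957] [-1.8000e+02 -1.0000e-02  1.4536e+02] F [ 0.07  0.32 -0.25] M [ 0.026 -0.001  0.026] w 0.0014
(np.float64(0.5271057678844745), np.float64(-0.06222147771160151), 0.093, -214.6)
```

View pics/b1.png

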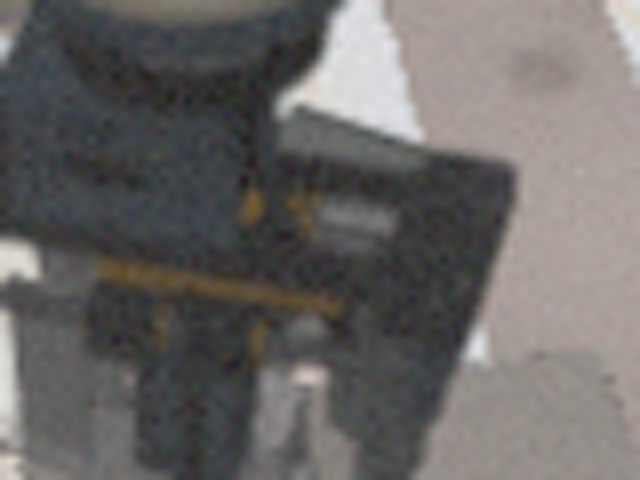

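Only the gripper's fingers are clear in this view (150–420, 250–480); the carrier is hidden behind them. I'll lower slightly and push along the arc, feeling for the stop.

```bash
python3 -c "
from h import *
plan([(*push(-112.1-1.5*k),1) for k in range(0,7)],1)
plan([(*push(-121-.5*k),1) for k in range(0,9)],1,[*push(-120.5)])"
```

```text
[[[-2.3,2.9,-0.4],[0,0,-0.0619],1],[[3.4,-0.8,0.0],[0,0,0.0262],1],[[3.4,-0.8,0.0],[0,0,0.0262],1],[[3.4,-0.8,0.0],[0,0,0.0262],1],[[3.4,-0.8,0.0],[0,0,0.0262],1],[[3.4,-0.8,0.0],[0,0,0.0262],1],[[3.4,-0.8,0.0],[0,0,0.0262],1]]
[[[1.1,-0.3,0.0],[0,0,0.0087],1],[[1.1,-0.3,0.0],[0,0,0.0087],1],[[1.1,-0.3,0.0],[0,0,0.0087],1],[[1.1,-0.3,0.0],[0,0,0.0087],1],[[1.1,-0.3,0.0],[0,0,0.0087],1],[[1.1,-0.3,0.0],[0,0,0.0087],1],[[1.1,-0.3,0.0],[0,0,0.0087],1],[[1.1,-0.3,0.0],[0,0,0.0087],1]]
[[[1.1,-0.3,0.0],[0,0,0.0087],1]]
```

move_arm(
  increments=[
    [[3.5,0,0],[0,0,0],1],
    [[3.5,0,0],[0,0,0],1],
    [[3.4,-0.8,0],[0,0,0.026],1],
    [[3.4,-0.8,0],[0,0,0.026],1],
    [[2.3,-0.5,0],[0,0,0.0175],1],
    [[0,0,0],[0,0,0],1],
  ],
)

```text
clock: 10.58
eef_pos: [0.5125, -0.054, 0.0981]
eef_rot: [180.0, 0.1, 141.3]
wrist_force: [0.6, 0.2, 0.6]
width: 0.0003
grip_force: 0.0
```

```bash
cat >> h.py <<'E'
def wherep(): # bore angle if the fingers' front touches the carrier's back
    s=wf(); x,y=s['eef_pos'][:2]; th=np.radians(s['eef_rot'][2]); b=np.array([x+.032*np.cos(th)-CX,y+.032*np.sin(th)-CY])
    a=np.degrees(np.arctan2(b[1],b[0]))-PSI; print("a",a.round(2),"dr mm",((np.hypot(*b)-.13)*1000).round(2),"dyaw",(s['eef_rot'][2]-(PSI+a-90)+180)%360-180); return a
E
python3 -c "
from h import *
wherep()"
```

```text
10.58 [ 0.5125 -0.054   0.0981] [1.7996e+02 8.0000e-02 1.4131e+02] F [-0.29  0.53 -0.58] M [-0.001 -0.03   0.017] w 0.0003
a -119.42 dr mm -0.41 dyaw -0.27208913000561097
```

move_arm(
  increments=[
    [[-3,0,0],[0,0,0],1],
    [[0,0,4.5],[0,0,0],1],
    [[2,0,0],[0,0,0],1],
    [[1.1,-0.3,0],[0,0,0.0087],1],
    [[1.1,-0.3,0],[0,0,0.0087],1],
    [[1.1,-0.3,0],[0,0,0.0087],1],
  ],
)

```text
clock: 11.08
eef_pos: [0.51, -0.0535, 0.0924]
eef_rot: [-180.0, 0.0, 139.8]
wrist_force: [0.4, -0.3, -0.9]
width: 0.0003
grip_force: 0.5
```

```bash
python3 -c "
from h import *
wherep()"
```

```text
11.08 [ 0.51   -0.0535  0.0924] [-180.     0.   139.8] F [-0.44  0.03  0.89] M [ 0.001 -0.235 -0.049] w 0.0003
a -120.43 dr mm -0.14 dyaw -0.7775267682202411
```

move_arm(
  increments=[
    [[1.1,-0.3,0],[0,0,0.01],1],
    [[1.1,-0.3,0],[0,0,0.01],1],
    [[1.1,-0.3,0],[0,0,0.0087],1],
    [[1.1,-0.3,0],[0,0,0.0087],1],
    [[1.1,-0.3,0],[0,0,0.0087],1],
  ],
)

```text
clock: 11.5
eef_pos: [0.5048, -0.051, 0.0924]
eef_rot: [180.0, 0.0, 137.2]
wrist_force: [0.3, 0.1, -1.6]
width: 0.0004
grip_force: 0.5
```

```bash
python3 -c "
from h import *
wherep()"
```

```text
11.5 [ 0.5048 -0.051   0.0924] [180.     0.   137.16] F [-0.21  0.27  1.56] M [ 0.018 -0.241  0.045] w 0.0004
a -122.85 dr mm -0.18 dyaw -0.9873880637087495
```

move_arm(
  increments=[
    [[1.1,-0.3,0],[0,0,0.01],1],
    [[1.1,-0.3,0],[0,0,0.01],1],
    [[1,-0.2,0],[0,0,0.0087],1],
  ],
)

```text
clock: 11.75
eef_pos: [0.5019, -0.0493, 0.0924]
eef_rot: [-180.0, -0.0, 135.5]
wrist_force: [0.6, -0.7, 0.4]
width: 0.0004
grip_force: 0.5
```

```bash
python3 -c "
from h import *
wherep()"
```

```text
11.75 [ 0.5019 -0.0493  0.0924] [-180.    -0.   135.5] F [-0.94 -0.08 -0.37] M [ 0.077 -0.214 -0.018] w 0.0004
a -124.29 dr mm -0.32 dyaw -1.2084790428441465
```

move_arm(
  increments=[
    [[0.8,-0.2,0],[0,0,0.0065],1],
    [[0.8,-0.2,0],[0,0,0.0065],1],
  ],
)

```text
clock: 11.92
eef_pos: [0.5006, -0.0485, 0.0924]
eef_rot: [180.0, 0.0, 134.8]
wrist_force: [1.1, 0.1, -0.6]
width: 0.0003
grip_force: 0.5
```

```bash
python3 -c "
from h import *
wherep()"
```

```text
11.92 [ 0.5006 -0.0485  0.0924] [180.     0.   134.78] F [-0.72  0.91  0.65] M [ 0.073 -0.229 -0.021] w 0.0003
a -124.97 dr mm -0.4 dyaw -1.2495216327153003
```

move_arm(
  increments=[
    [[0.6,-0.1,0],[0,0,0.007],1],
    [[0.6,-0.1,0],[0,0,0.007],1],
  ],
)

```text
clock: 12.08
eef_pos: [0.4996, -0.0478, 0.0924]
eef_rot: [-180.0, 0.0, 134.0]
wrist_force: [0.7, -0.6, -0.2]
width: 0.0003
grip_force: 0.5
```

```bash
python3 -c "
from h import *
wherep()"
```

```text
12.08 [ 0.4996 -0.0478  0.0924] [-180.      0.    133.98] F [-0.9   0.12  0.24] M [ 0.1   -0.278 -0.008] w 0.0003
a -125.48 dr mm -0.67 dyaw -1.542682384731279
```

move_arm(
  increments=[
    [[0.6,-0.3,0],[0,0,0.004],1],
    [[0.6,-0.3,0],[0,0,0.004],1],
  ],
)

```text
clock: 12.25
eef_pos: [0.4984, -0.0474, 0.0924]
eef_rot: [180.0, 0.0, 133.5]
wrist_force: [1.1, -0.7, -0.8]
width: 0.0006
grip_force: 0.6
```

```bash
python3 -c "
from h import *
wherep()"
```

```text
12.25 [ 0.4984 -0.0474  0.0924] [1.7999e+02 1.0000e-02 1.3353e+02] F [-1.26  0.36  0.81] M [-0.013 -0.216  0.092] w 0.0006
a -125.99 dr mm -0.39 dyaw -1.4836785436638138
```

move_arm(
  increments=[
    [[0.6,-0.3,0],[0,0,0.004],1],
    [[0.6,-0.3,0],[0,0,0.004],1],
  ],
)

```text
clock: 12.42
eef_pos: [0.4971, -0.0469, 0.0925]
eef_rot: [180.0, 0.0, 133.1]
wrist_force: [1.4, -1.2, 0.7]
width: 0.0004
grip_force: 0.6
```

```bash
python3 -c "
from h import *
wherep()"
```

```text
12.42 [ 0.4971 -0.0469  0.0925] [1.7999e+02 1.0000e-02 1.3308e+02] F [-1.77  0.2  -0.7 ] M [ 0.012 -0.299 -0.001] w 0.0004
a -126.52 dr mm -0.06 dyaw -1.4034781456704195
```

move_arm(
  increments=[
    [[0.6,-0.2,0],[0,0,0.004],1],
    [[0.6,-0.2,0],[0,0,0.004],1],
  ],
)

```text
clock: 12.58
eef_pos: [0.496, -0.0463, 0.0925]
eef_rot: [180.0, 0.0, 132.6]
wrist_force: [1.4, -1.7, -0.0]
width: 0.0005
grip_force: 0.7
```

```bash
python3 -c "
from h import *
wherep()"
```

```text
12.58 [ 0.496  -0.0463  0.0925] [1.8000e+02 1.0000e-02 1.3262e+02] F [-2.19 -0.07  0.05] M [-0.03  -0.265 -0.025] w 0.0005
a -127.06 dr mm 0.08 dyaw -1.3253402026251706
```

move_arm(
  increments=[
    [[0.6,-0.1,0],[0,0,0.004],1],
    [[0.6,-0.1,0],[0,0,0.004],1],
  ],
)

```text
clock: 12.75
eef_pos: [0.495, -0.0456, 0.0924]
eef_rot: [-180.0, 0.0, 132.2]
wrist_force: [1.4, -1.1, -0.4]
width: 0.0005
grip_force: 0.7
```

```bash
python3 -c "
from h import *
wherep()"
```

```text
12.75 [ 0.495  -0.0456  0.0924] [-180.      0.    132.16] F [-1.75  0.36  0.43] M [ 0.037 -0.274  0.027] w 0.0005
a -127.6 dr mm 0.03 dyaw -1.241037530363883
```

move_arm(
  increments=[
    [[0.6,-0.2,0],[0,0,0.004],1],
    [[0.6,-0.2,0],[0,0,0.004],1],
  ],
)

```text
clock: 12.92
eef_pos: [0.4939, -0.0449, 0.0924]
eef_rot: [180.0, 0.0, 131.7]
wrist_force: [1.4, -1.8, -0.8]
width: 0.0007
grip_force: 0.8
```

```bash
python3 -c "
from h import *
wherep()"
```

```text
12.92 [ 0.4939 -0.0449  0.0924] [180.    0.  131.7] F [-2.3  -0.18  0.83] M [-0.002 -0.345 -0.032] w 0.0007
a -128.13 dr mm 0.13 dyaw -1.1722603420407722
```

move_arm(
  increments=[
    [[0.6,-0.2,0],[0,0,0.004],1],
    [[0.6,-0.2,0],[0,0,0.004],1],
  ],
)

```text
clock: 13.08
eef_pos: [0.4928, -0.0443, 0.0924]
eef_rot: [180.0, 0.0, 131.2]
wrist_force: [1.1, -0.9, 0.1]
width: 0.0004
grip_force: 0.8
```

```bash
python3 -c "
from h import *
wherep()"
```

```text
13.08 [ 0.4928 -0.0443  0.0924] [1.8000e+02 1.0000e-02 1.3124e+02] F [-1.38  0.25 -0.06] M [-0.029 -0.349 -0.011] w 0.0004
a -128.65 dr mm 0.24 dyaw -1.1158046084808575
```

move_arm(
  increments=[
    [[0.6,-0.1,0],[0,0,0.004],1],
    [[0.6,-0.1,0],[0,0,0.004],1],
  ],
)

```text
clock: 13.25
eef_pos: [0.4919, -0.0435, 0.0924]
eef_rot: [180.0, 0.0, 130.8]
wrist_force: [1.5, -1.7, 1.0]
width: 0.0009
grip_force: 0.9
```

```bash
python3 -c "
from h import *
wherep()"
```

```text
13.25 [ 0.4919 -0.0435  0.0924] [180.     0.   130.78] F [-2.23 -0.   -0.96] M [ 0.024 -0.341 -0.012] w 0.0009
a -129.18 dr mm 0.17 dyaw -1.0337782380256613
```

move_arm(
  increments=[
    [[0.6,-0.1,0],[0,0,0.004],1],
    [[0.6,-0.1,0],[0,0,0.004],1],
  ],
)

```text
clock: 13.42
eef_pos: [0.4909, -0.0427, 0.0924]
eef_rot: [-180.0, 0.0, 130.3]
wrist_force: [0.3, -1.6, 1.0]
width: 0.0003
grip_force: 0.9
```

```bash
python3 -c "
from h import *
wherep()"
```

```text
13.42 [ 0.4909 -0.0427  0.0924] [-180.      0.    130.33] F [-1.4  -0.85 -0.96] M [ 0.021 -0.362  0.009] w 0.0003
a -129.72 dr mm 0.12 dyaw -0.9486635173727791
```

move_arm(
  increments=[
    [[0.6,-0.1,0],[0,0,0.004],1],
    [[0.6,-0.1,0],[0,0,0.004],1],
  ],
)

```text
clock: 13.58
eef_pos: [0.49, -0.0419, 0.0924]
eef_rot: [-180.0, -0.0, 129.9]
wrist_force: [1.1, -2.3, -0.3]
width: 0.0005
grip_force: 0.9
```

```bash
python3 -c "
from h import *
wherep()"
```

```text
13.58 [ 0.49   -0.0419  0.0924] [-180.     -0.    129.87] F [-2.44 -0.61  0.28] M [ 0.057 -0.394 -0.014] w 0.0005
a -130.26 dr mm 0.03 dyaw -0.8729433672257301
```

move_arm(
  increments=[
    [[0.6,-0.2,0],[0,0,0.005],1],
    [[0.6,-0.2,0],[0,0,0.005],1],
  ],
)

```text
clock: 13.75
eef_pos: [0.4889, -0.0413, 0.0924]
eef_rot: [-180.0, 0.0, 129.3]
wrist_force: [0.2, -1.5, -0.0]
width: 0.0003
grip_force: 0.9
```

```bash
python3 -c "
from h import *
wherep()"
```

```text
13.75 [ 0.4889 -0.0413  0.0924] [-180.      0.    129.29] F [-1.31 -0.84  0.04] M [ 0.068 -0.334 -0.031] w 0.0003
a -130.78 dr mm 0.11 dyaw -0.9296655301064902
```

Run:
```python
from h import *
p,d=eyes.read_camera("scene"); t,_=eyes.read_camera("top")
g=lambda p:np.clip(p.astype(float)*1.8,0,255).astype(np.uint8)
a=cv2.resize(g(p)[150:200,290:340,::-1],(400,400),interpolation=cv2.INTER_CUBIC); b=cv2.resize(g(t)[220:270,280:330,::-1],(400,400),interpolation=cv2.INTER_CUBIC)
cv2.imwrite("pics/b2.png",np.hstack([a,b]))
x=np.radians(PSI-128-90); 
for r,a_ in((.147,-128),):
  for da in (-7,0,7):
    for z in(.071,.0975): print(da,z,((proj("scene",[*pol(r,a_-da),z])[0]-[290,150]+.5)*8).round())
```

```text
-7 0.071 [131. 373.]
-7 0.0975 [130. 318.]
0 0.071 [153. 340.]
0 0.0975 [152. 285.]
7 0.071 [180. 310.]
7 0.0975 [179. 255.]
```

View pics/b2.png

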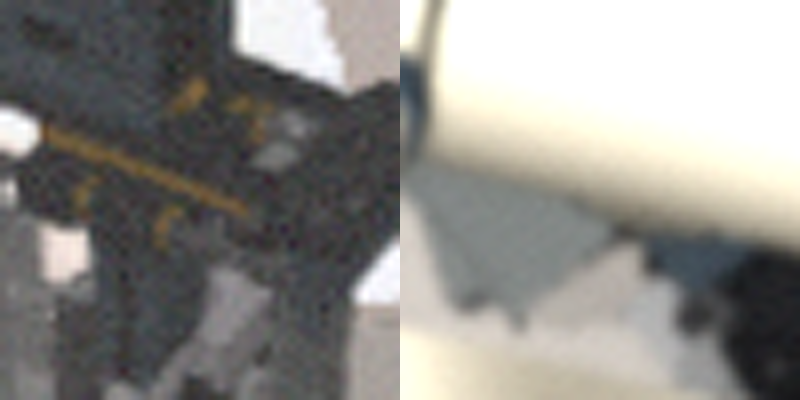

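The view is blocked by the arm: the gripper bar is at (150,170) and the housing roof at (500,230) on the right half. The first contact came late, so the finger tips may be narrower than 16 mm half-width. I'll measure the finger profile from the first pictures.

Run:
```python
from h import *
T=np.load("top0.npz");S=np.load("scene0.npz")
q=R.from_euler('xyz',[-179.93,0,161.05],degrees=True); o=np.array([.2028,.5908,.2134])
for n,D in(("scene",S),("top",T)):
    X=cloud(n,D["p"],D["d"]).reshape(-1,3); L=q.inv().apply(X-o)*1000
    m=(np.abs(L[:,0])<100)&(np.abs(L[:,1])<110)&(L[:,2]<15)&(L[:,2]>-140); L=L[m]
    for z in range(-130,10,10):
        k=L[(L[:,2]>=z)&(L[:,2]<z+10)]
        if len(k)>2: print(n,z,len(k),"x",np.percentile(k[:,0],[3,50,97]).round(),"y",np.percentile(k[:,1],[3,97]).round())
```

```text
scene -130 262 x [-36. -20.  31.] y [-86.  84.]
scene -120 292 x [-40. -24.  24.] y [-92.  78.]
scene -110 181 x [-39. -25.  21.] y [-90.  78.]
scene -100 165 x [-41. -35.  23.] y [-84.  75.]
scene -90 116 x [-41. -34.  32.] y [-84.  76.]
scene -80 29 x [-37. -18.  22.] y [-83.  74.]
scene -70 43 x [-20. -15.  15.] y [-63.  58.]
scene -60 51 x [-21. -12.  15.] y [-62.  55.]
scene -50 41 x [-22. -12.  12.] y [-61.  55.]
scene -40 44 x [-20. -12.  13.] y [-59.  54.]
scene -30 40 x [-20. -13.  13.] y [-59.  54.]
scene -20 41 x [-21. -10.  14.] y [-59.  52.]
scene -10 33 x [-19. -14.  18.] y [-57.  52.]
top -130 600 x [-35.  -5.  33.] y [-90. -29.]
top -120 263 x [-38.  -3.  36.] y [-91. -13.]
top -110 93 x [-37. -26.  35.] y [-90.  -5.]
top -100 152 x [-37. -31. -24.] y [-81.  11.]
top -90 76 x [-38. -12.  34.] y [-83. -54.]
top -80 10 x [-32.   4.  26.] y [-82. -81.]
top -40 5 x [-16. -15.  -4.] y [43. 49.]
top -30 23 x [-18. -13.   9.] y [-59.  51.]
top -20 41 x [-18.  -9.  17.] y [-58.  52.]
top -10 35 x [-17.  -8.  14.] y [-57.  50.]
```

Finger width is 32 mm throughout, so the estimate holds to about 2–3 mm. I'll keep feeling for the stop.

move_arm(
  increments=[
    [[0.6,-0.1,0],[0,0,0.005],1],
    [[0.6,-0.1,0],[0,0,0.005],1],
  ],
)

```text
clock: 14.02
eef_pos: [0.4881, -0.0405, 0.0924]
eef_rot: [-180.0, 0.0, 128.7]
wrist_force: [2.6, -1.5, 1.0]
width: 0.0005
grip_force: 1.3
```

```bash
python3 -c "
from h import *
wherep()"
```

```text
14.02 [ 0.4881 -0.0405  0.0924] [-180.      0.    128.72] F [-2.8   1.12 -0.97] M [ 0.033 -0.469 -0.063] w 0.0005
a -131.28 dr mm -0.06 dyaw -0.9987999031881145
```

move_arm(
  increments=[
    [[0.4,-0.1,0],[0,0,0.003],1],
    [[0,0,0],[0,0,0],1],
  ],
)

```text
clock: 14.18
eef_pos: [0.4879, -0.0403, 0.0925]
eef_rot: [180.0, 0.0, 128.6]
wrist_force: [1.1, -2.5, 0.6]
width: 0.0005
grip_force: 1.6
```

```bash
python3 -c "
from h import *
wherep()"
```

```text
14.18 [ 0.4879 -0.0403  0.0925] [1.7999e+02 2.0000e-02 1.2856e+02] F [-2.63 -0.73 -0.59] M [ 0.014 -0.614 -0.012] w 0.0005
a -131.4 dr mm -0.1 dyaw -1.047189229403557
```

move_arm(
  increments=[
    [[0.4,-0.1,0],[0,0,0.002],1],
    [[0,0,0],[0,0,0],1],
  ],
)

```text
clock: 14.35
eef_pos: [0.4878, -0.0402, 0.0925]
eef_rot: [180.0, 0.0, 128.5]
wrist_force: [2.7, -3.3, -0.2]
width: 0.0003
grip_force: 2.4
```

```bash
python3 -c "
from h import *
wherep()"
```

```text
14.35 [ 0.4878 -0.0402  0.0925] [1.7998e+02 4.0000e-02 1.2845e+02] F [-4.22  0.08  0.16] M [ 0.123 -0.888 -0.039] w 0.0003
a -131.47 dr mm -0.19 dyaw -1.0792891141821883
```

move_arm(
  increments=[
    [[0.5,-0.1,0],[0,0,0.001],1],
    [[0,0,0],[0,0,0],1],
  ],
)

```text
clock: 14.52
eef_pos: [0.4876, -0.04, 0.0926]
eef_rot: [180.0, 0.1, 128.4]
wrist_force: [2.9, -5.5, 0.4]
width: 0.0004
grip_force: 3.2
```

```bash
python3 -c "
from h import *
wherep()"
```

```text
14.52 [ 0.4876 -0.04    0.0926] [1.7997e+02 7.0000e-02 1.2840e+02] F [-6.12 -1.13 -0.39] M [ 1.720e-01 -1.264e+00 -1.000e-03] w 0.0004
a -131.58 dr mm -0.2 dyaw -1.0230256664400486
```

move_arm(
  increments=[
    [[0.6,0,0],[0,0,0],1],
    [[0,0,0],[0,0,0],1],
    [[0,0,0],[0,0,0],1],
  ],
)

```text
clock: 14.77
eef_pos: [0.4875, -0.0397, 0.0927]
eef_rot: [180.0, 0.1, 128.4]
wrist_force: [4.4, -7.0, 1.3]
width: 0.0003
grip_force: 4.2
```

```bash
python3 -c "
from h import *
wherep()"
```

```text
14.77 [ 0.4875 -0.0397  0.0927] [1.7996e+02 1.0000e-01 1.2841e+02] F [-8.21 -0.89 -1.31] M [ 0.317 -1.603 -0.075] w 0.0003
a -131.7 dr mm -0.26 dyaw -0.8891428500853635
```

move_arm(
  increments=[
    [[0.5,0,0],[0,0,0],1],
    [[0,0,0],[0,0,0],1],
    [[0,0,0],[0,0,0],1],
    [[0,0,0],[0,0,0],1],
  ],
)

```text
clock: 15.1
eef_pos: [0.4875, -0.0395, 0.0928]
eef_rot: [179.9, 0.1, 128.4]
wrist_force: [5.1, -9.4, 1.0]
width: 0.0006
grip_force: 5.1
```

```bash
python3 -c "
from h import *
wherep()"
```

```text
15.1 [ 0.4875 -0.0395  0.0928] [1.7995e+02 1.3000e-01 1.2841e+02] F [-10.51  -1.8   -0.94] M [ 0.427 -1.895 -0.045] w 0.0006
a -131.78 dr mm -0.37 dyaw -0.8120539021567765
```

The stop is felt and the carrier seated at about 10 N. I'll back off, rise, and re-measure the handle.

move_arm(
  increments=[
    [[-1,0,0],[0,0,0],1],
    [[-5,0.5,0],[0,0,0],1],
    [[-8,1,0],[0,0,0],1],
    [[0,0,-35],[0,0,0],1],
    [[0,0,-40],[0,0,0],1],
    [[-40,0,-15],[0,0,0],1],
    [[-40,0,0],[0,0,0],1],
    [[-20,0,0],[0,0,0],1],
  ],
)

```text
clock: 15.77
eef_pos: [0.5608, -0.1298, 0.1837]
eef_rot: [179.9, 0.2, 128.4]
wrist_force: [-0.6, 0.6, -0.9]
width: 0.0004
grip_force: 0.0
```

Run:
```python
from h import *
s=wf(); cc=[]
for n in("scene","top"):
    p,d=eyes.read_camera(n); np.savez(f"{n}2.npz",p=p,d=d); X=cloud(n,p,d).reshape(-1,3); c=p.reshape(-1,3).astype(int)
    m=(np.hypot(X[:,0]-.41,X[:,1]+.08)<.03)&(X[:,2]>.1)&(X[:,2]<.18)
    for lo in np.arange(.1,.18,.01):
        k=X[m&(X[:,2]>=lo)&(X[:,2]<lo+.01)]
        if len(k)>2: print(n,lo.round(2),len(k),k[:,:2].mean(0).round(4),k[:,:2].min(0).round(3),k[:,:2].max(0).round(3))
    if n=="scene":
        g=np.clip(p.astype(float)*1.7,0,255).astype(np.uint8); crop(g,275,145,80,60,10,"pics/c1.png")
print(pol(.215,-128))
```

```text
15.77 [ 0.5608 -0.1298  0.1837] [179.88   0.22 128.38] F [ 0.84 -0.08  0.9 ] M [ 0.099  0.001 -0.024] w 0.0004
[ 0.41075895 -0.07912965]
```

View pics/c1.png

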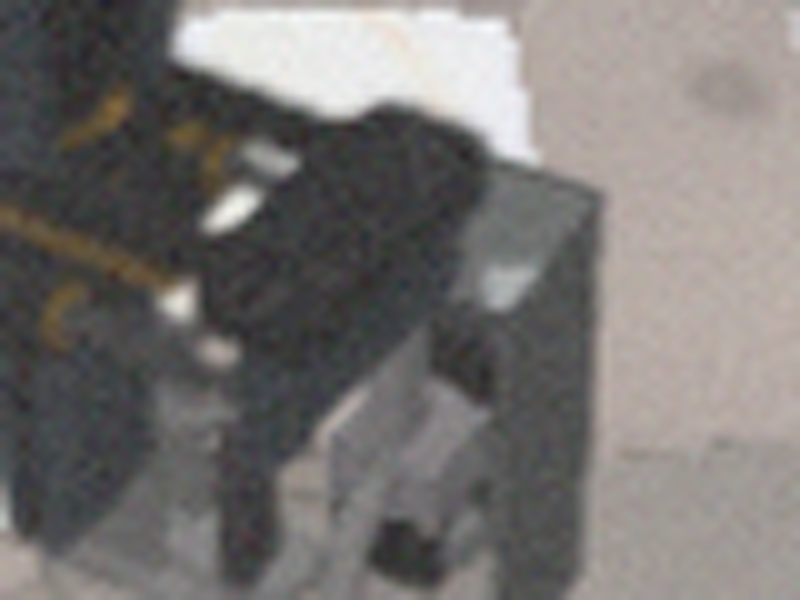

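The carrier stands in the housing's mouth: tab at (385,370), sleeve around (440,430), lamp block at (410,550). The gripper hides the handle, so I'll use the first pictures' clouds for it.

Run:
```python
from h import *
e=np.array([np.cos(np.radians(PSI-128)),np.sin(np.radians(PSI-128))]); t=np.array([-e[1],e[0]])
for n in("scene","top"):
    D=np.load(f"{n}0.npz"); X=cloud(n,D["p"],D["d"]).reshape(-1,3); d=X[:,:2]-[CX,CY]; r=d@e*1000; w=d@t*1000
    m=(r>175)&(r<245)&(np.abs(w)<30)
    for lo in np.arange(.08,.18,.01):
        k=m&(X[:,2]>=lo)&(X[:,2]<lo+.01)
        if k.sum()>2: print(n,lo.round(2),k.sum(),"r",r[k].min().round(),r[k].mean().round(1),r[k].max().round(),"w",w[k].min().round(),w[k].mean().round(1),w[k].max().round())
s=wf()
A=pol(.180,-128); y=133
plan([(*pol(.180,-128),.185,y,4),(*pol(.180,-128),.145,y,2)],1)
th=np.arange(0,1.41,.1); rr=.215+.066*np.sin(th)-.009*np.cos(th)-.0135; zz=.082+.066*np.cos(th)+.009*np.sin(th)
print(np.c_[th,rr,zz].round(4))
```

```text
scene 0.08 48 r 175.0 209.6 232.0 w -19.0 1.7 12.0
scene 0.09 35 r 201.0 213.2 231.0 w -17.0 0.5 11.0
scene 0.1 19 r 209.0 214.3 225.0 w -10.0 -0.4 5.0
scene 0.11 18 r 208.0 213.8 223.0 w -9.0 0.2 4.0
scene 0.12 19 r 209.0 213.9 221.0 w -7.0 1.3 6.0
scene 0.13 21 r 210.0 214.8 225.0 w -11.0 -0.1 5.0
scene 0.14 19 r 210.0 216.5 223.0 w -5.0 1.2 4.0
scene 0.15 20 r 211.0 216.7 226.0 w -9.0 0.1 5.0
scene 0.16 28 r 212.0 218.9 227.0 w -13.0 -1.4 6.0
top 0.08 34 r 175.0 200.2 231.0 w -19.0 -7.4 6.0
top 0.09 30 r 205.0 217.1 232.0 w -20.0 -4.4 8.0
top 0.11 4 r 211.0 214.2 218.0 w -13.0 -11.4 -7.0
top 0.12 4 r 212.0 213.5 215.0 w -9.0 -2.7 1.0
top 0.14 3 r 214.0 214.5 216.0 w -13.0 -8.4 -5.0
top 0.15 4 r 215.0 216.7 219.0 w -13.0 -9.4 -3.0
top 0.16 37 r 215.0 223.0 230.0 w -13.0 -5.1 2.0
top 0.17 3 r 217.0 221.0 225.0 w -10.0 -8.4 -7.0
15.87 [ 0.5598 -0.1293  0.1821] [1.7996e+02 7.0000e-02 1.2828e+02] F [0.55 0.15 1.43] M [ 0.01  -0.053  0.032] w 0.0006
[[[33.6,-12.8,-0.7],[0,0,-0.0206],1],[[33.9,-12.1,-0.7],[0,0,-0.0206],1],[[34.1,-11.4,-0.7],[0,0,-0.0206],1],[[34.4,-10.7,-0.7],[0,0,-0.0206],1],[[0.0,0.0,20.0],[0,0,-0.0],1],[[0.0,0.0,20.0],[0,0,-0.0],1]]
[[0.     0.1925 0.148 ]
 [0.1    0.1991 0.1486]
 [0.2    0.2058 0.1485]
 [0.3    0.2124 0.1477]
 [0.4    0.2189 0.1463]
 [0.5    0.2252 0.1442]
 [0.6    0.2313 0.1416]
 [0.7    0.2371 0.1383]
 [0.8    0.2426 0.1344]
 [0.9    0.2476 0.1301]
 [1.     0.2522 0.1252]
 [1.1    0.2562 0.12  ]
 [1.2    0.2598 0.1143]
 [1.3    0.2627 0.1083]
 [1.4    0.265  0.1021]]
```

move_arm(
  increments=[
    [[33.6,-12.8,-1],[0,0,-0.02],1],
    [[33.9,-12.1,-1],[0,0,-0.02],1],
    [[34.1,-11.4,-1],[0,0,-0.02],1],
    [[34.4,-10.7,0],[0,0,-0.02],1],
    [[0,0,20],[0,0,0],1],
    [[0,0,20],[0,0,0],1],
    [[0,0,0],[0,0,0],1],
  ],
)

```text
clock: 16.45
eef_pos: [0.4317, -0.0517, 0.1429]
eef_rot: [-179.9, -0.2, 133.0]
wrist_force: [-1.0, 0.5, 0.0]
width: 0.0006
grip_force: 0.0
```

```bash
cat >> h.py <<'E'
def rz(): 
    s=wf(); d=s['eef_pos'][:2]-[CX,CY]; th=np.radians(PSI-128); print("r",(d@[np.cos(th),np.sin(th)]*1000).round(1),"w",(d@[-np.sin(th),np.cos(th)]*1000).round(1),"z",(s['eef_pos'][2]*1000).round(1))
E
python3 -c "
from h import *
rz()"
```

```text
16.45 [ 0.4317 -0.0517  0.1429] [-179.87   -0.23  133.01] F [ 1.04 -0.38 -0.03] M [ 0.033  0.01  -0.058] w 0.0006
r 181.0 w -5.8 z 142.9
```

move_arm(
  increments=[
    [[-4,-6,-4],[0,0,0],1],
    [[0,-6.5,0],[0,0,0],1],
    [[0,-6.5,0],[0,0,0],1],
    [[0,-6.5,0],[0,0,0],1],
    [[0,-6.5,1],[0,0,0],1],
  ],
)

```text
clock: 16.87
eef_pos: [0.4133, -0.0782, 0.1487]
eef_rot: [180.0, 0.1, 133.0]
wrist_force: [0.9, -0.3, 1.2]
width: 0.0003
grip_force: 0.8
```

```bash
python3 -c "
from h import *
rz()"
```

```text
16.87 [ 0.4133 -0.0782  0.1487] [1.7996e+02 7.0000e-02 1.3295e+02] F [-0.84  0.47 -1.2 ] M [-0.179 -0.105  0.041] w 0.0003
r 212.5 w 1.1 z 148.7
```

move_arm(
  increments=[
    [[0,-6.4,2.4],[0,0,0],1],
    [[0,-6.3,2.1],[0,0,0],1],
    [[0,-6.1,2.6],[0,0,0],1],
    [[0,-5.8,3.3],[0,0,0],1],
    [[0,-5.5,3.9],[0,0,0],1],
    [[0,-5,4.3],[0,0,0],1],
  ],
)

```text
clock: 17.37
eef_pos: [0.3873, -0.1018, 0.1291]
eef_rot: [180.0, 0.0, 133.0]
wrist_force: [0.6, 1.7, 5.4]
width: 0.0006
grip_force: 2.6
```

```bash
python3 -c "
from h import *
rz()"
```

```text
17.37 [ 0.3873 -0.1018  0.1291] [180.     0.   132.98] F [ 0.85  1.56 -5.42] M [-0.108  0.079  0.055] w 0.0006
r 247.6 w 0.6 z 129.1
```

move_arm(
  increments=[
    [[0,-4.6,4.5],[0,0,0],1],
    [[0,-4,5.2],[0,0,0],1],
    [[0,-3.6,5.7],[0,0,0],1],
    [[0,-2.9,6],[0,0,0],1],
    [[0,-2.3,6.2],[0,0,0],1],
  ],
)

```text
clock: 17.78
eef_pos: [0.3745, -0.1134, 0.1012]
eef_rot: [-180.0, -0.0, 133.0]
wrist_force: [-0.6, 0.1, -0.3]
width: 0.0003
grip_force: 0.0
```

```bash
python3 -c "
from h import *
rz()"
```

```text
17.78 [ 0.3745 -0.1134  0.1012] [-1.7999e+02 -2.0000e-02  1.3298e+02] F [ 0.48 -0.43  0.32] M [ 0.02  -0.027 -0.013] w 0.0003
r 264.9 w 0.4 z 101.2
```

move_arm(
  increments=[
    [[0,0,-40],[0,0,0],1],
    [[0,0,-40],[0,0,0],1],
    [[0,0,-40],[0,0,0],1],
    [[-29,-27,0],[0,0,0],1],
    [[-29,-27,0],[0,0,0],1],
    [[-29,-27,0],[0,0,0],1],
    [[-29,-27,0],[0,0,0],1],
    [[-29,-27,0],[0,0,0],1],
  ],
)

```text
clock: 18.45
eef_pos: [0.3745, -0.3133, 0.2213]
eef_rot: [180.0, -0.0, 133.0]
wrist_force: [2.0, 0.2, -0.2]
width: 0.0004
grip_force: 0.0
```

Run:
```python
from h import *
wf()
p,d=eyes.read_camera("scene"); t,_=eyes.read_camera("top")
g=lambda p:np.clip(p.astype(float)*1.8,0,255).astype(np.uint8)
a=cv2.resize(g(p)[150:220,275:345,::-1],(400,400),interpolation=cv2.INTER_CUBIC); b=cv2.resize(g(t)[150:290,170:370,::-1],(400,400),interpolation=cv2.INTER_CUBIC)
cv2.imwrite("pics/d1.png",np.hstack([a,b]))
X=cloud("scene",p,d).reshape(-1,3)
e=np.array([np.cos(np.radians(PSI-128)),np.sin(np.radians(PSI-128))]); u=np.array([-e[1],e[0]]); q=X[:,:2]-[CX,CY]; r=q@e*1000; w=q@u*1000
for lo in range(230,310,10):
    k=(r>=lo)&(r<lo+10)&(abs(w)<12)&(X[:,2]>.05)&(X[:,2]<.14)
    if k.sum()>2: print(lo,k.sum(),X[k,2].min().round(3),X[k,2].mean().round(3),X[k,2].max().round(3))
```

```text
18.45 [ 0.3745 -0.3133  0.2213] [ 1.8000e+02 -2.0000e-02  1.3299e+02] F [-1.22  1.59  0.24] M [ 0.039 -0.097  0.007] w 0.0004
230 19 0.054 0.085 0.092
240 25 0.078 0.088 0.094
250 17 0.081 0.089 0.094
260 21 0.082 0.091 0.096
270 18 0.081 0.092 0.095
280 21 0.081 0.092 0.098
290 11 0.087 0.093 0.097
```

View pics/d1.png

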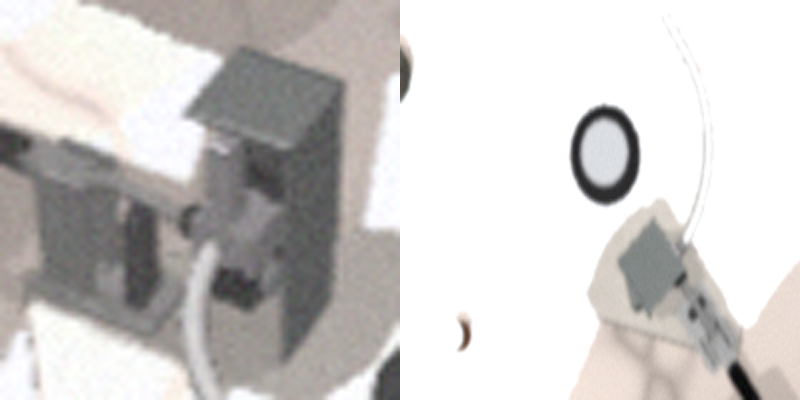

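The handle lies flat outward (black grip at (745,380); its axis is at about 85 mm height, near 1.5 rad). The pad at (190,222) bears on the carrier, which stands in the housing with its tab at (225,165). Vial, stage and rod are undisturbed, and the arm is clear, so I'll hand in.

```bash
python3 -c "
from station import workorder
print(workorder.finish_job())"
```

```text
the job is handed in; nothing more can be done
None
```

I handed the job in at about 18.5 s: the carrier was pushed to the felt stop with about 10 N, the clamp handle snapped over to lie flat with its pad on the carrier, and the arm is clear. No contact with the bottles or glassware was felt; the last view showed only the vial among them, and no verdict came back.

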